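# Lay the printing rollers in the empty V-cradles

### The arm

A 7-joint arm with a two-finger parallel gripper is mounted at the origin on the work surface; the furniture and walls round the work are solid. World frame = base frame: x ahead of the robot, y to its left, z up, the work surface at z = 0. Lengths are in mm, angles in rad, forces in N, time in s.
With the tool pointing down it reaches from about 425 to 1025 mm from the base axis. Payload 3.6 kg.
Tool frame: the origin (TCP) lies midway between the tips of the shut fingers; the grasp point (between the pads) lies 19 mm behind it; z points along the fingers, y is the line along which they close (so a half turn about z gives the same grasp; the last joint's range is limited). The gripper opens to 85 mm and grips with 20 to 120 N. Pads are 22 mm wide; open, the fingers measure 114 mm over their backs; the gripper's body (76 mm by 85 mm) begins 54 mm behind the grasp point. The pads swing forward as they close: fully open they stand 13 mm farther back than shut.
Start: joints at [-1.351, 0.591, 0.048, 1.609, -0.033, 0.943, -0.034], TCP at [223.786, 689.601, 197.002] pointing down, gripper open.
Joint ranges: [-2.69, 2.69], [-0.47, 2.24], [-1.27, 1.36], [0.19, 2.51], [-1.53, 4.68], [0.08, 2.07], [-3.09, 3.09]. Speed limits (rad/s): [2.57, 2.57, 3.14, 3.14, 3.14, 3.14, 3.14].

### API

Orientations are given as a 3x3 rotation matrix whose columns are the frame's x, y, z axes.
In Python, from bench import * gives the robot as it stands. The module is installed in compiled form; this text tells all that it offers.
- The arm moves only by the shell command python3 -m crank 'ROWS' [FORCE]. ROWS is JSON, a list of rows, each a list of 3 entries, a list of its own where there are three numbers: the shift along the tool's x, y, z in m, then the turn, a rotation vector about the tool's x, y, z in rad, then the opening, from 0 (shut) to 1 (fully open). A call has exactly 10 rows; each row is the pose to reach, as a shift and turn from the pose commanded when the call began, along the tool's axes at that moment; what a row does not reach only later rows make up. A row lasts 1/12 s, in which the tool goes at most 41.7 mm and 7.16 degrees, less where a joint would pass 70% of its speed; a pose out of reach is approached as far as the arm can. A call with a gripper value outside its range is refused whole. The fingers move at their own pace and stop on an object; FORCE is the grip in N (left out, the last holds). Time passes only in rows, so rows that repeat a pose let the fingers close, or fill a call up. It gives the time, the measured TCP pose, the force, the opening and the grip force at its end, in the units of the state.
- get_state(): the state, without advancing time (a new reading comes with each control period).
- capture(name): name is "scene" or "top" or "wrist"; returns the picture (480x640x3 uint8, red, green, blue); there is no depth.
- camera_params(name): a dict with "fovy" (degrees; the focal length in pixels is half the picture's height over the tangent of half this angle, whatever the lens; pixels are square), "cx", "cy" (the principal point, pixels), "world_from_camera" (4x4, takes a point from camera to world coordinates). Camera axes: x right, y up, looking along -z (the intrinsics and any distortion apply to the point x, -y, -z); pixel columns grow to the right and rows downward; lengths in mm; the calibration is good to about 2 mm. A picture is of the moment at which its call begins: read the wrist's pose just before it. camera_params takes no time and is no camera call; for the wrist camera it gives the pose at the moment of the call.
- close_job(): hands the job in; it is judged then, once.
Trained networks look in the newest picture that a camera, given by its name, has taken for a name from the list of things; names that differ only in an ending like _2 or _b are one class to them, and where a whole thing is asked for, a point or a joint stands for the part that bears it (a point fixed in the world has none). Each returns a list of dicts, best first, with "confidence" (0 to 1); they miss things now and then, are a little off and sometimes report something else, mostly with a low value. They report only what shows in the picture. A call takes as long as a camera call.
- cut_out(name, camera): "region" (480x640 bool, what is visible of it) and "point" ([row, column] in pixels, amid what is visible of it).
The state is a dict: "time_s": time; "joints": joint angles; "qd": joint speeds; "joint_torque": joint torques, N m; "ee_pos": TCP position; "tcp_rot": TCP orientation; "contact_force": force on the tool from outside, world axes, zero at the start; "torque": the same for the moment, N m; "finger_gap": opening from 0.0 (shut) to 1.0 (fully open); "grip_force": force on a finger pad.
Only numpy, scipy, OpenCV 4.12 (cv2) and the standard library are available. Lean on these libraries where they do the work, as an engineer would, in place of code of your own. Each camera call takes 0.05 s, during which the arm holds its last target. There are 200 camera calls.

### The job

Three sloping wooden cradles with V-grooves stand on the bench to store printing rollers, and one of them already holds its roller. Lay the two rollers that lie on the table in the two empty cradles, one in each, so that each lies down in both Vs along the slope with its lower end down against the foot stop. Let go of them, leave the roller that is already stored where it is, and do not disturb the beaker and the paint bottle standing near by.

Things in the scene. Friction and masses are not known exactly. Their poses are not given: they have to be found in the camera images.
- roller_1_center (a point): plain black rubber printing roller with aluminium end discs: cylinder 50 mm in diameter, 150 mm long, with a 10 mm thick steel spindle stub standing out 10 mm at each end; about 0.25 kg. Point: its centre on its axis (25 mm above the table when it lies there). x runs along the roller, both ends alike. One of three alike rollers: two lie on the table, one is stored in a cradle.
- roller_2_center (a point): plain black rubber printing roller with aluminium end discs: cylinder 50 mm in diameter, 150 mm long, with a 10 mm thick steel spindle stub standing out 10 mm at each end; about 0.25 kg. Point: its centre on its axis (25 mm above the table when it lies there). x runs along the roller, both ends alike. One of three alike rollers: two lie on the table, one is stored in a cradle.
- roller_3_center (a point): plain black rubber printing roller with aluminium end discs: cylinder 50 mm in diameter, 150 mm long, with a 10 mm thick steel spindle stub standing out 10 mm at each end; about 0.25 kg. Point: its centre on its axis (25 mm above the table when it lies there). x runs along the roller, both ends alike. One of three alike rollers: two lie on the table, one is stored in a cradle.
- cradle_a_seat (a point): where the centre of a roller lies when properly seated in this cradle, touching the foot stop: 95 mm above the table. x runs up along the groove (30 degrees above level), z square off the slope (leaning 30 degrees from vertical, toward the low end), y level across the groove. The three cradles are alike and fixed, and change places with each other and the rollers from run to run; one holds a roller
- cradle_b_seat (a point): where the centre of a roller lies when properly seated in this cradle, touching the foot stop: 95 mm above the table. x runs up along the groove (30 degrees above level), z square off the slope (leaning 30 degrees from vertical, toward the low end), y level across the groove. The three cradles are alike and fixed, and change places with each other and the rollers from run to run; one holds a roller
- cradle_c_seat (a point): where the centre of a roller lies when properly seated in this cradle, touching the foot stop: 95 mm above the table. x runs up along the groove (30 degrees above level), z square off the slope (leaning 30 degrees from vertical, toward the low end), y level across the groove. The three cradles are alike and fixed, and change places with each other and the rollers from run to run; one holds a roller
- beaker_green: bystander: green translucent beaker, about 70 mm across, 81 mm high; origin under its centre
- bottle: bystander: upright paint squeeze bottle with a dark body and white shoulder, 65 mm across, 154 mm high; origin under its centre
- cradle_a: wooden cradle, base 158 x 90 mm; origin on the table below its seat point. Two V-saddles (90 degree V, 18 mm thick) 45 mm up and down the slope from the seat point leave 72 mm of the roller's middle free; their tips reach 35 mm to each side and stop about 7 mm below the roller's axis. The spine lies 51 mm below that axis
- cradle_b: wooden cradle like cradle_a. At every cradle's low end a foot stop 40 mm wide stands across the groove, its face 75 mm down the slope from the seat point, its top 12 mm below the roller's axis. Friction holds a roller where it is let go on the slope, it does not slide down by itself
- cradle_c: wooden cradle like cradle_a and cradle_b; origin on the table below its seat point

How it is judged (in metres and radians):
On the way:
1. one of the two rollers lies properly in an empty cradle (((x of roller_1_center in the frame of cradle_a_seat between -0.004 and 0.012 m and y of roller_1_center in the frame of cradle_a_seat between -0.005 and 0.005 m and z of roller_1_center in the frame of cradle_a_seat between -0.005 and 0.005 m and angle between the x axis of roller_1_center and the x axis of cradle_a_seat, either way round below 0.06 rad) or (x of roller_1_center in the frame of cradle_c_seat between -0.004 and 0.012 m and y of roller_1_center in the frame of cradle_c_seat between -0.005 and 0.005 m and z of roller_1_center in the frame of cradle_c_seat between -0.005 and 0.005 m and angle between the x axis of roller_1_center and the x axis of cradle_c_seat, either way round below 0.06 rad) or (x of roller_2_center in the frame of cradle_a_seat between -0.004 and 0.012 m and y of roller_2_center in the frame of cradle_a_seat between -0.005 and 0.005 m and z of roller_2_center in the frame of cradle_a_seat between -0.005 and 0.005 m and angle between the x axis of roller_2_center and the x axis of cradle_a_seat, either way round below 0.06 rad) or (x of roller_2_center in the frame of cradle_c_seat between -0.004 and 0.012 m and y of roller_2_center in the frame of cradle_c_seat between -0.005 and 0.005 m and z of roller_2_center in the frame of cradle_c_seat between -0.005 and 0.005 m and angle between the x axis of roller_2_center and the x axis of cradle_c_seat, either way round below 0.06 rad))), for 0.2 s.
At the end, for the whole second after the job is handed in: each of the three cradles holds one roller, the stored one still in its own: lying in both Vs (centre within 5 mm across and off the groove's axis, in line with it to 0.06 rad) and with its lower end at the foot stop (gap under 12 mm) ((((x of roller_1_center in the frame of cradle_a_seat between -0.004 and 0.012 m and y of roller_1_center in the frame of cradle_a_seat between -0.005 and 0.005 m and z of roller_1_center in the frame of cradle_a_seat between -0.005 and 0.005 m and angle between the x axis of roller_1_center and the x axis of cradle_a_seat, either way round below 0.06 rad) and (x of roller_2_center in the frame of cradle_c_seat between -0.004 and 0.012 m and y of roller_2_center in the frame of cradle_c_seat between -0.005 and 0.005 m and z of roller_2_center in the frame of cradle_c_seat between -0.005 and 0.005 m and angle between the x axis of roller_2_center and the x axis of cradle_c_seat, either way round below 0.06 rad)) or ((x of roller_1_center in the frame of cradle_c_seat between -0.004 and 0.012 m and y of roller_1_center in the frame of cradle_c_seat between -0.005 and 0.005 m and z of roller_1_center in the frame of cradle_c_seat between -0.005 and 0.005 m and angle between the x axis of roller_1_center and the x axis of cradle_c_seat, either way round below 0.06 rad) and (x of roller_2_center in the frame of cradle_a_seat between -0.004 and 0.012 m and y of roller_2_center in the frame of cradle_a_seat between -0.005 and 0.005 m and z of roller_2_center in the frame of cradle_a_seat between -0.005 and 0.005 m and angle between the x axis of roller_2_center and the x axis of cradle_a_seat, either way round below 0.06 rad))) and x of roller_3_center in the frame of cradle_b_seat between -0.004 and 0.012 m and y of roller_3_center in the frame of cradle_b_seat between -0.005 and 0.005 m and z of roller_3_center in the frame of cradle_b_seat between -0.005 and 0.005 m and angle between the x axis of roller_3_center and the x axis of cradle_b_seat, either way round below 0.06 rad); the robot touches nothing.
It fails at once if the roller that was already stored is moved (over 15 mm) (distance of roller_3_center from where it was at the start of the episode above 0.015 m).
It fails at once if a bystander is pushed away (over 20 mm) or knocked over (distance of any of beaker_green, bottle from where it was at the start of the episode above 0.02 m or angle between any of beaker_green, bottle's own z axis and vertical above 0.4 rad).
It also fails if it takes over 69 s, if anything falls off the work surface, if the arm or the gripper's body presses on something with over 40 N, if the wrist force passes 120 N, or if a joint passes its speed limit or range.

## Working session

There is one attempt and no reset: what is moved stays moved. The work goes in short steps, Python scripts to look and compute and a shell command to move; the robot and the scene stay as the last step left them, time stands still between calls to the robot, and variables do not carry over. Pictures are saved under pics/ and viewed, at most 10 in all, crops included, and the job is handed in when it is done.

```bash
mkdir -p pics
cat > h.py <<'E'
from bench import *
import numpy as np, cv2
def save(n,im): cv2.imwrite('pics/'+n+'.png',im[:,:,::-1])
def ray(cam,rc,P=None):
    P=P or camera_params(cam); f=240/np.tan(np.radians(P['fovy'])/2); M=np.array(P['world_from_camera'])
    d=np.array([(rc[1]-P['cx'])/f,-(rc[0]-P['cy'])/f,-1]); return M[:3,3],M[:3,:3]@d
def onz(cam,rc,z,P=None):
    o,d=ray(cam,rc,P); return o+d*(z-o[2])/d[2]
def proj(cam,p,P=None):
    P=P or camera_params(cam); f=240/np.tan(np.radians(P['fovy'])/2); M=np.linalg.inv(np.array(P['world_from_camera']))
    c=M[:3,:3]@np.array(p)+M[:3,3]; return [P['cy']-f*c[1]/-c[2],P['cx']+f*c[0]/-c[2]]
E
python3 - <<'E'
from h import *
np.set_printoptions(precision=3,suppress=True)
ims=[]
for c in ['scene','top']:
    im=capture(c);save(c+'0',im);P=camera_params(c);print(c,{k:v for k,v in P.items() if k!='world_from_camera'});print(np.array(P['world_from_camera']))
    for n in ['roller_1_center','cradle_a','beaker_green','bottle']:
        for r in cut_out(n,c): 
            reg=np.argwhere(r['region']); print(c,n,round(r['confidence'],2),r['point'],reg.min(0),reg.max(0),len(reg))
print(get_state()['tcp_rot'])
E
```

```text
scene {'fovy': 49.38963004725584, 'cx': 319.74495713375967, 'cy': 240.24363941989688}
[[   0.728    0.422   -0.539 -291.633]
 [  -0.685    0.431   -0.587 -691.993]
 [  -0.016    0.797    0.603  795.053]
 [   0.       0.       0.       1.   ]]
scene roller_1_center 0.6 [217.3, 296.3] [191 282] [236 308] 819
scene cradle_a 0.93 [182.0, 244.7] [160 216] [208 275] 1415
scene cradle_a 0.65 [282.6, 403.7] [253 365] [316 444] 2507
scene beaker_green 0.9 [212.6, 225.3] [197 211] [235 239] 945
scene bottle 0.63 [330.0, 401.5] [295 384] [365 421] 2103
top {'fovy': 52.9330791830652, 'cx': 325.2642860584925, 'cy': 238.0525732568506}
[[  -0.027    0.983   -0.181  109.572]
 [  -1.      -0.024    0.02    19.223]
 [   0.015    0.181    0.983 1410.374]
 [   0.       0.       0.       1.   ]]
top roller_1_center 0.82 [218.2, 258.9] [199 234] [236 283] 884
top roller_1_center 0.29 [219.4, 386.5] [192 371] [247 404] 1591
top cradle_a 0.89 [226.0, 443.7] [191 434] [242 465] 925
top cradle_a 0.85 [219.3, 385.5] [192 370] [247 404] 1631
top cradle_a 0.82 [222.3, 187.2] [195 169] [250 208] 1737
top cradle_a 0.51 [207.8, 457.8] [183 446] [232 471] 922
top beaker_green 0.72 [269.1, 221.2] [255 211] [279 237] 521
top bottle 0.85 [264.4, 426.4] [251 414] [275 443] 564
[[-0.951  0.309  0.   ]
 [ 0.309  0.951 -0.   ]
 [-0.    -0.    -1.   ]]
```

Run:
```python
import cv2,numpy as np
a=cv2.imread('pics/scene0.png');b=cv2.imread('pics/top0.png')
cv2.imwrite('pics/s1.png',cv2.resize(a[130:400,160:520],None,fx=2.2,fy=2.2,interpolation=cv2.INTER_CUBIC)); cv2.imwrite('pics/t1.png',cv2.resize(b[130:330,130:530],None,fx=2,fy=2,interpolation=cv2.INTER_CUBIC))
```

```text
(no output)
```

View pics/s1.png

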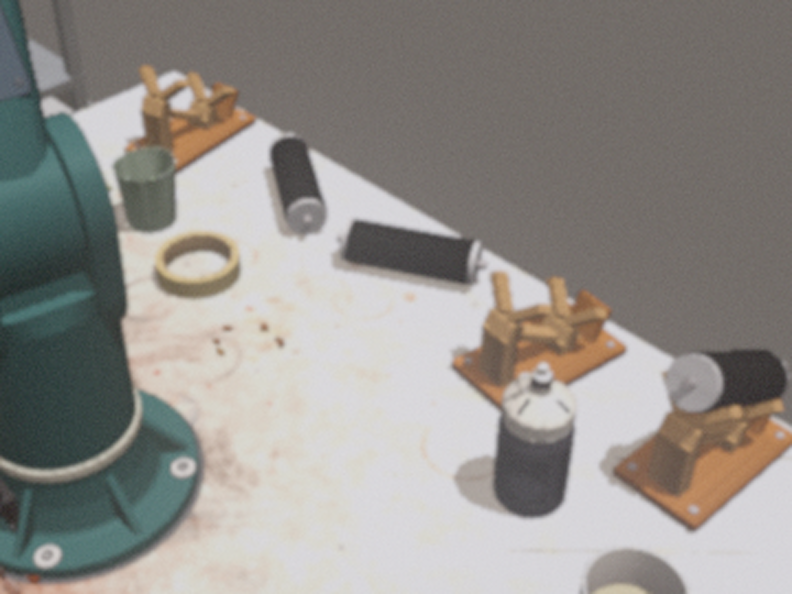

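View pics/t1.png

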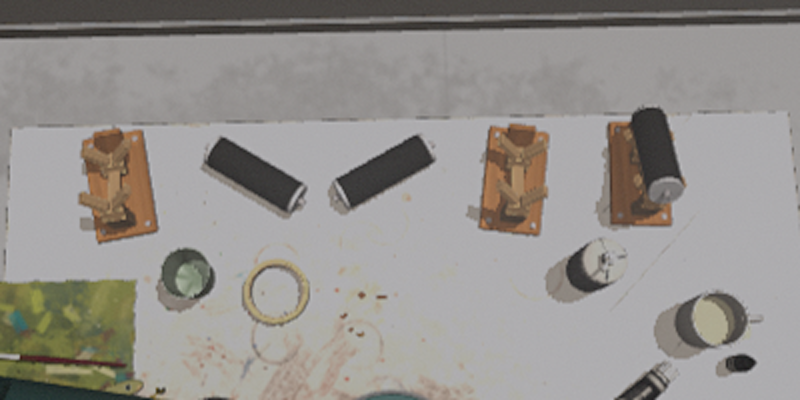

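The scene view shows the cradles' tall ends toward the robot and the foot stops at the far (+x) end. The stored roller is the rightmost, at about (655,155) in the top crop. The loose rollers lie at about (255,175) and (385,172). The bottle stands near the middle cradle and the beaker near the left one.

Run:
```python
from h import *
np.set_printoptions(precision=1,suppress=True)
def T(u,v,z): return onz('top',(130+v/2,130+u/2),z)
print('R1',T(210,152,25),T(299,204,25)); print('R2',T(336,198,25),T(432,150,25))
for nm,q in dict(L=[(82,140),(143,130),(157,229),(99,242)],M=[(489,128),(549,129),(540,235),(480,231)],S=[(609,122),(667,122),(672,224),(610,225)]).items():
  print(nm,*[T(*p,10)[:2] for p in q])
# two-view check of rollers & cradle foot stop
def tri(a,b):
  o1,d1=ray('top',(130+a[1]/2,130+a[0]/2)); o2,d2=ray('scene',(130+b[1]/2.2,160+b[0]/2.2))
  s=np.linalg.lstsq(np.c_[d1,-d2],o2-o1,rcond=None)[0]; p,q=o1+s[0]*d1,o2+s[1]*d2; return (p+q)/2,np.linalg.norm(p-q)
print(tri((297,205),(307,215)),tri((210,150),(283,145)));print(tri((336,198),(350,240)),tri((432,150),(475,258)))
print('beaker',T(188,280,0),'bottle',T(590,275,0))
P=camera_params('wrist');print(P['fovy'],P['cx'],P['cy']);s=get_state();R=s['tcp_rot'];M=np.array(P['world_from_camera']);print('cam in tool',R.T@(M[:3,3]-s['ee_pos']));print(R.T@M[:3,:3])
save('w0',capture('wrist'))
```

```text
R1 [467.  254.6  25. ] [385.6 124.4  25. ]
R2 [393.2  70.2  25. ] [462.3 -73.1  25. ]
L [493.8 447.6] [507.1 357.3] [356.3 334. ] [339.1 418.2]
M [ 498.2 -161.1] [ 494.5 -251.6] [ 333.3 -229. ] [ 341.5 -140.6]
S [ 503.3 -343. ] [ 501.3 -430.9] [ 344.9 -425.9] [ 345.7 -333.6]
(array([385.7, 124.6,  33. ]), np.float64(7.376221473777213)) (array([466.7, 253.8,  33.9]), np.float64(2.4831798612563882))
(array([397.7,  67.6,  21.5]), np.float64(9.181984482247438)) (array([457.3, -71.5,  42.3]), np.float64(1.4228679746675552))
beaker [281.1 289.8   0. ] bottle [ 273.3 -301.4    0. ]
65.73026798532999 322.6121323054437 236.31562705245247
cam in tool [  71.1   -0.4 -176.4]
[[ 0.   1.   0.3]
 [ 1.  -0.  -0. ]
 [ 0.   0.3 -1. ]]
```

View pics/w0.png

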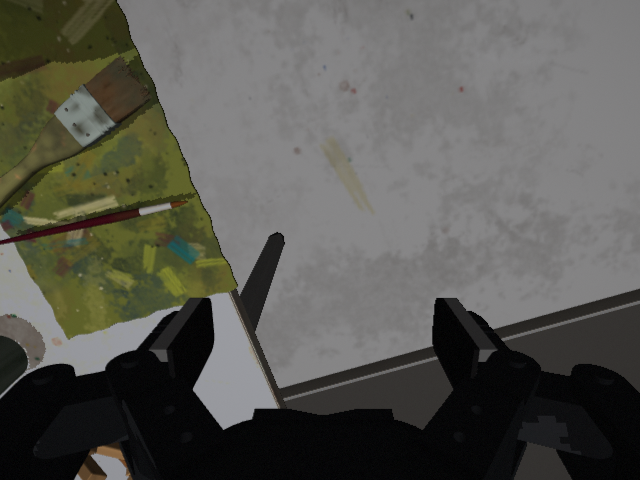

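The wrist picture shows the bench edge, with the fingers at the bottom of the frame. The free view is on the tool's +x side, so I'll view the left pair from beyond.

```bash
cat >> h.py <<'E'
from scipy.spatial.transform import Rotation as Rn
np.set_printoptions(precision=3,suppress=True)
def Rt(az,tilt=0):
    "tool x at azimuth az (deg), raised by tilt deg"
    a,t=np.radians([az,tilt]); x=np.array([np.cos(t)*np.cos(a),np.cos(t)*np.sin(a),np.sin(t)])
    y=np.cross([0,0,-1],x); y/=np.linalg.norm(y); return np.c_[x,y,np.cross(x,y)]
def go(p,R,s=None):
    s=s or get_state(); R0=np.array(s['tcp_rot']); d=R0.T@(np.array(p)-s['ee_pos']); w=Rn.from_matrix(R0.T@R).as_rotvec()
    print('shift m',d/1000,'turn',w,'rows',np.linalg.norm(d)/41.7,np.degrees(np.linalg.norm(w))/7.16)
def st():
    s=get_state(); print(s['time_s'],'p',np.array(s['ee_pos']),'F',np.array(s['contact_force']),'gap',s['finger_gap'],s['grip_force'],'j',np.array(s['joints']))
E
python3 -m crank '[[[-0.040,-0.029,-0.015],[0,0,-0.03],1],[[-0.080,-0.058,-0.03],[0,0,-0.06],1],[[-0.12,-0.087,-0.045],[0,0,-0.09],1],[[-0.15,-0.11,-0.06],[0,0,-0.13],1],[[-0.18,-0.13,-0.063],[0,0,-0.16],1],[[-0.21,-0.15,-0.063],[0,0,-0.19],1],[[-0.24,-0.17,-0.063],[0,0,-0.22],1],[[-0.27,-0.19,-0.063],[0,0,-0.25],1],[[-0.29,-0.21,-0.063],[0,0,-0.28],1],[[-0.31,-0.225,-0.063],[0,0,-0.314],1]]'
python3 -c "
from h import *
st();go([520,290,260],Rt(180))"
```

```text
time_s: 1.38
ee_pos: [451.5, 375.5, 260.4]
tcp_rot: [[-1.0, 0.003, 0.001], [0.003, 1.0, -0.001], [-0.001, -0.001, -1.0]]
contact_force: [0.5, 0.5, 0.5]
finger_gap: 1.001
grip_force: 0.0
1.3833 p [451.475 375.532 260.392] F [0.452 0.46  0.542] gap 1.0008091680365532 0.0 j [-0.796  0.348  0.032  1.863 -0.011  0.931  0.808]
shift m [-0.069 -0.085  0.001] turn [-0.001  0.001 -0.003] rows 2.628232667776015 0.026453776524520217
```

```bash
python3 -m crank '[[[-0.020,-0.025,0],[0,0,0],1],[[-0.04,-0.05,0],[0,0,0],1],[[-0.06,-0.075,0],[0,0,0],1],[[-0.069,-0.085,0],[0,0,0],1],[[-0.069,-0.085,0],[0,0,0],1],[[-0.069,-0.085,0],[0,0,0],1],[[-0.069,-0.085,0],[0,0,0],1],[[-0.069,-0.085,0],[0,0,0],1],[[-0.069,-0.085,0],[0,0,0],1],[[-0.069,-0.085,0],[0,0,0],1]]'
python3 - <<'E'
from h import *
import pickle
P=camera_params('wrist');im=capture('wrist');save('wL',im);pickle.dump(P,open('wL.pkl','wb'))
for n in ['roller_1_center','cradle_a']:
  for r in cut_out(n,'wrist'):
    g=np.argwhere(r['region']);print(n,r['confidence'],r['point'],g.min(0),g.max(0),len(g),cv2.minAreaRect(g[:,::-1].astype(np.float32)))
E
```

```text
time_s: 2.22
ee_pos: [517.2, 296.4, 260.0]
tcp_rot: [[-1.0, -0.003, -0.0], [-0.003, 1.0, 0.0], [0.0, 0.0, -1.0]]
contact_force: [-0.4, 0.2, 0.6]
finger_gap: 1.002
grip_force: 0.0
roller_1_center 0.71 [113.9, 217.9] [ 52 142] [173 294] 7775 ((218.53065490722656, 112.45176696777344), (171.18727111816406, 50.061134338378906), 32.43255615234375)
cradle_a 0.84 [95.6, 411.7] [ 21 360] [185 479] 14033 ((426.6923522949219, 103.03845977783203), (159.0125274658203, 119.94158172607422), 82.87498474121094)
```

View pics/wL.png

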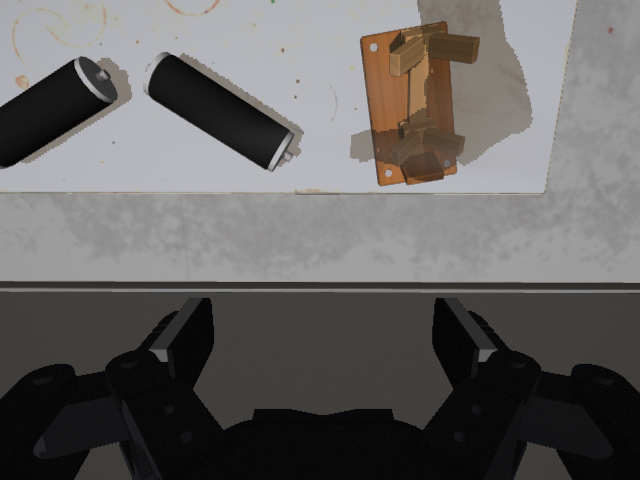

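The view is clean. R1 lies with its ends at about (152,76) and (283,148). The left cradle's plate corners are at (362,40), (444,22), (457,175) and (377,186). Now the other side.

```bash
python3 -m crank '[[[0,-0.035,0],[0,0,0],1],[[0,-0.07,0],[0,0,0],1],[[0,-0.105,0],[0,0,0],1],[[0,-0.14,0],[0,0,0],1],[[0,-0.175,0],[0,0,0],1],[[0,-0.21,0],[0,0,0],1],[[0,-0.25,0],[0,0,0],1],[[0,-0.285,0],[0,0,0],1],[[0,-0.32,0],[0,0,0],1],[[0,-0.32,0],[0,0,0],1]]'
python3 - <<'E'
from h import *
import pickle
P=camera_params('wrist');im=capture('wrist');save('wR',im);pickle.dump(P,open('wR.pkl','wb'))
st()
for n in ['roller_1_center','cradle_a']:
  for r in cut_out(n,'wrist'):
    g=np.argwhere(r['region']);print(n,r['confidence'],r['point'],g.min(0),g.max(0),len(g),cv2.minAreaRect(g[:,::-1].astype(np.float32)))
E
```

```text
time_s: 3.2
ee_pos: [517.7, -34.2, 260.5]
tcp_rot: [[-1.0, 0.012, 0.001], [0.012, 1.0, -0.005], [-0.001, -0.005, -1.0]]
contact_force: [0.6, -0.2, -0.3]
finger_gap: 0.999
grip_force: 0.0
3.25 p [517.973 -29.997 260.31 ] F [0.473 0.638 0.038] gap 0.9994042036625823 0.0 j [-0.175  0.257  0.178  2.008 -0.056  0.881  1.595]
roller_1_center 0.98 [112.8, 536.1] [ 50 464] [168 611] 8345 ((536.214599609375, 110.4101791381836), (159.43406677246094, 57.3919792175293), 34.82448959350586)
cradle_a 0.92 [118.9, 24.3] [33  0] [186  61] 7618 ((29.08884620666504, 108.9980239868164), (153.2510528564453, 60.74055862426758), 88.72696685791016)
cradle_a 0.77 [92.8, 173.0] [18 83] [180 223] 14902 ((149.866943359375, 98.65452575683594), (140.2786102294922, 160.16830444335938), 2.9814612865448)
```

View pics/wR.png

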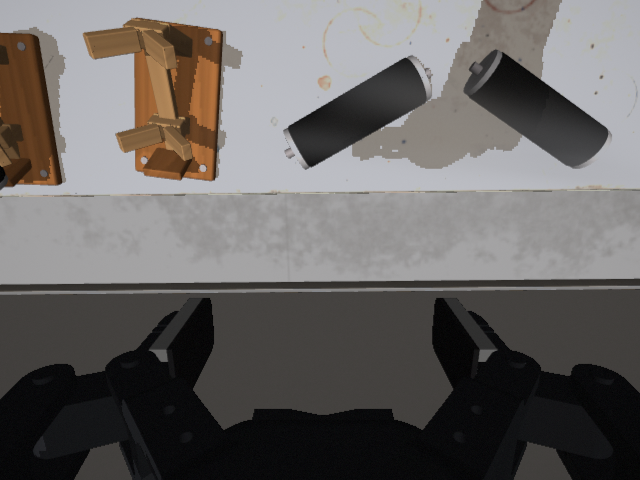

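R1 and R2 are both visible here, as is cradle M, with plate corners at about (137,17), (222,30), (215,180) and (135,170). Next I fit the roller silhouettes and cradle plates.

```bash
cat > fit.py <<'E'
from h import *
import pickle
from scipy.optimize import minimize,least_squares
V={k:(cv2.imread(f'pics/w{k}.png'),pickle.load(open(f'w{k}.pkl','rb'))) for k in 'LR'}
def sil(P,x,y,yaw,z,L):
    a=np.radians(yaw); ax=np.array([np.cos(a),np.sin(a),0]); n=np.array([-ax[1],ax[0],0]); c=np.array([x,y,z]); t=np.linspace(0,2*np.pi,40)
    pts=[proj('wrist',c+s*ax*L/2+25*(np.cos(u)*n+np.sin(u)*np.array([0,0,1])),P)[::-1] for s in(-1,1) for u in t]
    h=cv2.convexHull(np.array(pts,np.float32)); m=np.zeros((480,640),np.uint8); cv2.fillConvexPoly(m,np.round(h*16).astype(np.int32),255,cv2.LINE_AA,4); return m/255.
def fitroller(obs,x0):
    ms=[]
    for k,(u,v) in obs:
        im,P=V[k]; b=(im.max(2)<60).astype(np.uint8); n,l=cv2.connectedComponents(b); m=(l==l[v,u]).astype(float); ms.append((P,cv2.GaussianBlur(m,(0,0),1.5)))
    f=lambda q:sum(((cv2.GaussianBlur(sil(P,*q),(0,0),1.5)-m)**2).sum() for P,m in ms)
    q=np.array(x0+[25,145.])
    for _ in range(3): r=minimize(f,q,method='Nelder-Mead',options=dict(initial_simplex=q+np.r_[np.zeros((1,5)),np.diag([5,5,4,6,6])],maxiter=250)); q=r.x
    return q,r.fun
if __name__=='__main__':
    print('R1',fitroller([('L',(218,112)),('R',(536,110))],[426,190,58.]))
    print('R2',fitroller([('R',(358,112))],[428,-1.5,-64.]))
    for nm,k,c,x0 in [('L','L',[(361,39),(445,21),(457,174),(377,186)],[424,389,10,10]),('M','R',[(137,17),(222,30),(215,181),(135,171)],[418,-195,-8,10])]:
        # order in image: up-left = near robot
        def pts(q):
            a=np.radians(q[2]); u=np.array([np.cos(a),np.sin(a)]); n=np.array([-u[1],u[0]])
            return [np.r_[q[:2]+s*79*u+t*45*n,q[3]] for s,t in [(-1,-1),(-1,1),(1,1),(1,-1)]]
        r=least_squares(lambda q:np.ravel([np.array(proj('wrist',p,V[k][1]))[::-1]-np.array(g) for p,g in zip(pts(q),c)]),x0)
        print(nm,r.x,r.fun)
E
python3 fit.py
```

```text
R1 (array([431.015, 189.137,  58.282,  25.11 , 126.737]), np.float64(2309.7627195737928))
R2 (array([431.477,   1.661, -61.177,  -3.703, 144.064]), np.float64(695.1969394688192))
L [424.929 392.275   9.702   5.052] [-1.258 -1.048  0.81   1.025 -0.982 -0.439  1.481  0.457]
M [ 418.737 -193.313   -8.545    7.078] [-1.318  0.031  1.002  0.301 -0.608  0.229  0.966 -0.595]
```

```bash
sed -i "s/<60/<T/; s/^V=/T=60\nV=/" fit.py
python3 - <<'E'
import fit
for T in (75,95):
    fit.T=T
    print(T,'R1',fit.fitroller([('L',(218,112)),('R',(536,110))],[428,190,58.]))
    print('R1L',fit.fitroller([('L',(218,112))],[428,190,58.]))
    print('R2',fit.fitroller([('R',(358,112)),('L',(50,112))],[428,0,-62.]))
E
```

```text
75 R1 (array([430.284, 187.859,  58.175,  22.145, 134.973]), np.float64(601.327541234873))
R1L (array([430.402, 184.014,  57.874,   7.759, 139.13 ]), np.float64(6.898303710831545))
R2 (array([431.782,   0.221, -61.637,  21.163, 137.242]), np.float64(409.1780685690179))
95 R1 (array([430.618, 188.345,  57.911,  22.251, 137.567]), np.float64(358.0434171247706))
R1L (array([430.51 , 185.088,  57.807,  11.419, 138.292]), np.float64(42.03961438858626))
R2 (array([432.118,   0.122, -61.602,  21.065, 138.604]), np.float64(327.40211623629966))
```

```bash
cat > ov.py <<'E'
from h import *
import pickle
def seat(x,y,yaw):
    R=Rt(180+yaw,30); R=np.c_[R[:,0],-R[:,1],-R[:,2]]; return np.array([x,y,95.]),R
def draw(im,P,x,y,yaw,box,f=5):
    o,R=seat(x,y,yaw); u0,v0,u1,v1=box; c=cv2.resize(im[v0:v1,u0:u1],None,fx=f,fy=f,interpolation=cv2.INTER_CUBIC)
    def pr(l): r=proj('wrist',o+R@np.array(l,float),P); return (int((r[1]-u0+.5)*f),int((r[0]-v0+.5)*f))
    cv2.line(c,pr((-75,20,-12)),pr((-75,-20,-12)),(0,0,255),1)
    for s in(45,-45):
        for t in(35,-35): cv2.line(c,pr((s-9,t,-7)),pr((s+9,t,-7)),(255,0,0),1)
        for e in(-9,9): cv2.polylines(c,[np.array([pr((s+e,t,-42+abs(t)+0)) for t in(28,0,-28)])+0],False,(0,255,0),1)
    cv2.line(c,pr((75,0,-51)),pr((-75,0,-51)),(255,255,0),1)
    return c
if __name__=='__main__':
    a=draw(cv2.imread('pics/wR.png'),pickle.load(open('wR.pkl','rb')),418.7,-193.3,-8.5,(75,5,235,195),3)
    b=draw(cv2.imread('pics/wL.png'),pickle.load(open('wL.pkl','rb')),424.9,392.3,9.7,(340,5,500,195),3)
    c=np.hstack([a,b]);cv2.imwrite('pics/ov.png',c[:, :800] if c.shape[1]<=800 else cv2.resize(c,(790,int(790*c.shape[0]/c.shape[1]))))
E
python3 ov.py
```

```text
(no output)
```

View pics/ov.png

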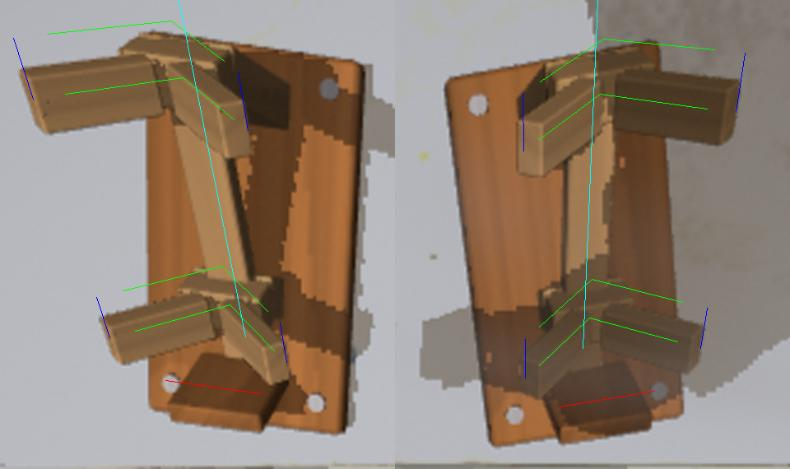

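The overlay sits toward the robot of the real parts. The arm ends are probably cut square to the V (inner edge at |y|=28, outer at |y|=35), so I refine the model and try a shifted centre.

```bash
sed -i 's/for t in(35,-35): cv2.line.*/for t in(1,-1): cv2.polylines(c,[np.array([pr((s+e,t*w,h)) for e,w,h in[(-9,28.4,-7),(9,28.4,-7),(9,35,-13.6),(-9,35,-13.6)]])],True,(255,0,0),1)/; s/-42+abs(t)+0/-35.4+abs(t)/; s/418.7,-193.3/426,-194.3/; s/424.9,392.3/432.2,393.5/' ov.py; python3 ov.py
```

```text
(no output)
```

View pics/ov.png

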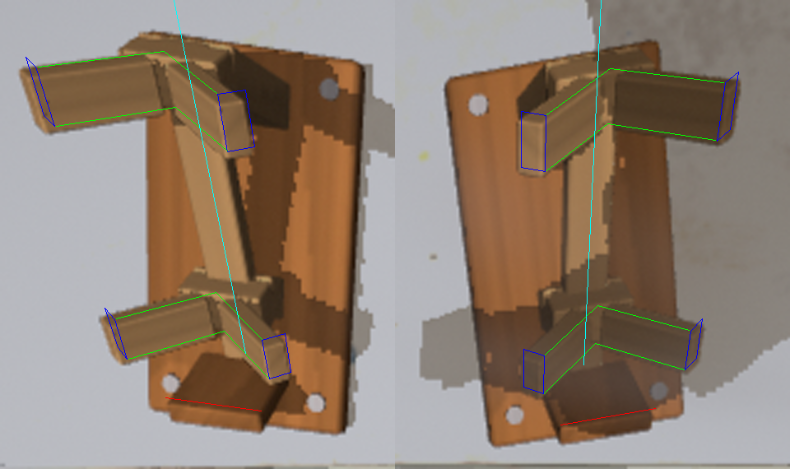

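The overlay now fits to within about 2 mm. Seats are L≈(434,394) with yaw 9.7° and M≈(428,−195.5) with yaw −8.5°, and the slope and feet are confirmed. I start with R2→M.

```bash
python3 -c "
from h import *
st();go([432,0,110],Rt(118.4));go([432,0,4],Rt(118.4))"
```

```text
3.35 p [518.353 -24.872 260.09 ] F [ 0.034  1.176 -0.122] gap 1.0024470092667928 0.0 j [-0.179  0.257  0.172  2.008 -0.057  0.881  1.594]
shift m [0.086 0.025 0.15 ] turn [ 0.001 -0.     1.075] rows 4.1951050471833815 8.598483222382413
shift m [0.086 0.025 0.256] turn [ 0.001 -0.     1.075] rows 6.508380939162801 8.598483222382413
```

```bash
python3 -m crank '[[[0.01,0.003,0.017],[0,0,0.12],1],[[0.02,0.006,0.034],[0,0,0.24],1],[[0.03,0.009,0.051],[0,0,0.36],1],[[0.04,0.012,0.07],[0,0,0.48],1],[[0.05,0.015,0.09],[0,0,0.6],1],[[0.06,0.018,0.11],[0,0,0.72],1],[[0.07,0.02,0.13],[0,0,0.84],1],[[0.08,0.023,0.145],[0,0,0.96],1],[[0.086,0.025,0.15],[0,0,1.075],1],[[0.086,0.025,0.15],[0,0,1.075],1]]'
python3 - <<'E'
from h import *
import pickle
P=camera_params('wrist');im=capture('wrist');save('wN',im);pickle.dump(P,open('wN.pkl','wb'));st()
E
python3 - <<'E'
import fit,pickle,cv2
from h import *
fit.V['N']=(cv2.imread('pics/wN.png'),pickle.load(open('wN.pkl','rb')))
r=proj('wrist',[432,0,30],fit.V['N'][1]);print(r)
for T in(75,95):
    fit.T=T
    for o in ([('N',(int(r[1]),int(r[0])))],):
        print(fit.fitroller(o+[('R',(358,112))],[432,0,-61.6]))
go([432,0,4],Rt(118.4))
E
```

```text
time_s: 4.18
ee_pos: [429.3, 2.4, 108.5]
tcp_rot: [[-0.478, 0.878, -0.006], [0.878, 0.478, 0.0], [0.003, -0.005, -1.0]]
contact_force: [-1.3, 0.5, 0.3]
finger_gap: 0.999
grip_force: 0.0
4.2333 p [431.386   1.896 109.375] F [-0.361  0.152 -0.094] gap 0.9973776077378128 0.0 j [-0.374  0.403  0.341  2.332 -0.308  0.448  0.723]
[np.float64(236.93313699013737), np.float64(325.5698806550678)]
(array([432.841,  -0.321, -61.514,  20.485, 137.341]), np.float64(127.20930749865556))
(array([432.572,   0.258, -61.512,  18.692, 140.891]), np.float64(456.4970281628416))
shift m [-0.002 -0.     0.105] turn [-0.002 -0.001  0.007] rows 2.527422771270094 0.05526105413304796
```

View pics/wN.png

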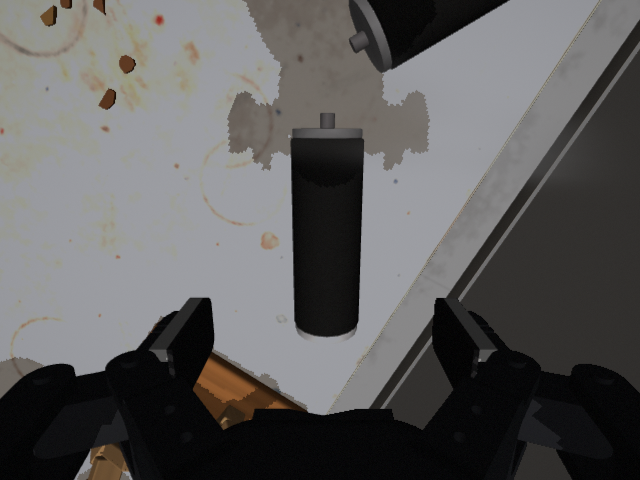

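R2 is aligned and centred between the fingers (axis at column ~327). I descend and grip.

```bash
python3 -m crank '[[[-0.001,0,0.02],[0,0,0],1],[[-0.001,0,0.04],[0,0,0],1],[[-0.001,0,0.06],[0,0,0],1],[[-0.001,0,0.08],[0,0,0],1],[[-0.001,0,0.095],[0,0,0],1],[[-0.001,0,0.105],[0,0,0],1],[[-0.001,0,0.105],[0,0,0],1],[[-0.001,0,0.105],[0,0,0],0.3],[[-0.001,0,0.105],[0,0,0],0.3],[[-0.001,0,0.105],[0,0,0],0.3]]' 70
python3 -m crank '[[[0,0,0],[0,0,0],0.3],[[0,0,0],[0,0,0],0.3],[[0,0,0],[0,0,0],0.3],[[0,0,0],[0,0,0],0.3],[[0,0,-0.01],[0,0,0],0.3],[[0,0,-0.03],[0,0,0],0.3],[[0,0,-0.06],[0,0,0],0.3],[[0,0,-0.09],[0,0,0],0.3],[[0,0,-0.13],[0,0,0],0.3],[[0,0,-0.16],[0,0,0],0.3]]' 70
python3 -c "
from h import *
st();save('g',capture('wrist'))"
```

```text
time_s: 5.07
ee_pos: [434.0, -0.6, 5.9]
tcp_rot: [[-0.477, 0.879, 0.002], [0.879, 0.477, 0.0], [-0.001, 0.002, -1.0]]
contact_force: [-0.6, -0.7, -0.3]
finger_gap: 0.602
grip_force: 0.0
time_s: 5.9
ee_pos: [432.7, -1.1, 167.6]
tcp_rot: [[-0.476, 0.88, 0.001], [0.88, 0.476, 0.0], [-0.0, 0.001, -1.0]]
contact_force: [0.2, 0.2, 0.5]
finger_gap: 0.304
grip_force: 0.0
5.9 p [432.738  -1.137 167.571] F [0.207 0.184 0.456] gap 0.3040210054302698 0.0 j [-0.471  0.297  0.456  2.285 -0.232  0.599  0.656]
```

View pics/g.png

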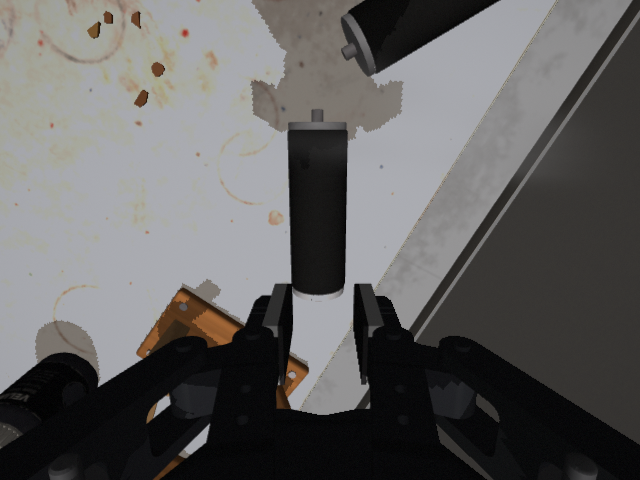

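The fingers shut to 0.30 without holding; R2 still lies there (rows 122–295). I check whether it moved and where the TCP falls in this picture.

Run:
```python
from h import *
import pickle
P=camera_params('wrist');s=get_state();R=np.array(s['tcp_rot']);p=np.array(s['ee_pos']);st()
im=capture('wrist');save('wG',im);pickle.dump(P,open('wG.pkl','wb'))
M=np.array(P['world_from_camera']);print('cam in tool',R.T@(M[:3,3]-p));print(R.T@M[:3,:3])
for d in(0,-19,-30): print('tool z',d,proj('wrist',p+R@[0,0,d],P),proj('wrist',p+R@[0,13,d],P))
import fit
fit.V['G']=(cv2.imread('pics/wG.png'),P);fit.T=75
print(fit.fitroller([('G',(318,200)),],[432,0,-61.6]))
r=proj('wrist',[432,0,25],P);print(r)
c=capture('top');c=capture('scene')
save('sc2',cv2.resize(c[130:330,160:420],None,fx=3,fy=3,interpolation=cv2.INTER_CUBIC))
```

```text
5.95 p [436.375  -1.175 171.674] F [0.173 0.681 2.689] gap 0.3027706397571368 0.0 j [-0.473  0.291  0.459  2.28  -0.23   0.601  0.654]
cam in tool [  70.763   -0.426 -176.384]
[[ 0.     0.96   0.279]
 [ 1.    -0.     0.   ]
 [ 0.001  0.279 -0.96 ]]
tool z 0 [np.float64(273.2803180660529), np.float64(323.58478857295296)] [np.float64(273.29262029874843), np.float64(349.1214620372009)]
tool z -19 [np.float64(288.73666523642163), np.float64(323.6672404538566)] [np.float64(288.7507659834664), np.float64(351.9311757152908)]
tool z -30 [np.float64(299.2934238055368), np.float64(323.72355548034227)] [np.float64(299.30880670929713), np.float64(353.85023328184775)]
(array([428.797,  -4.538, -61.638,  11.788, 142.155]), np.float64(124538.54476237505))
[np.float64(207.5839701517099), np.float64(317.8134209225759)]
```

View pics/sc2.png

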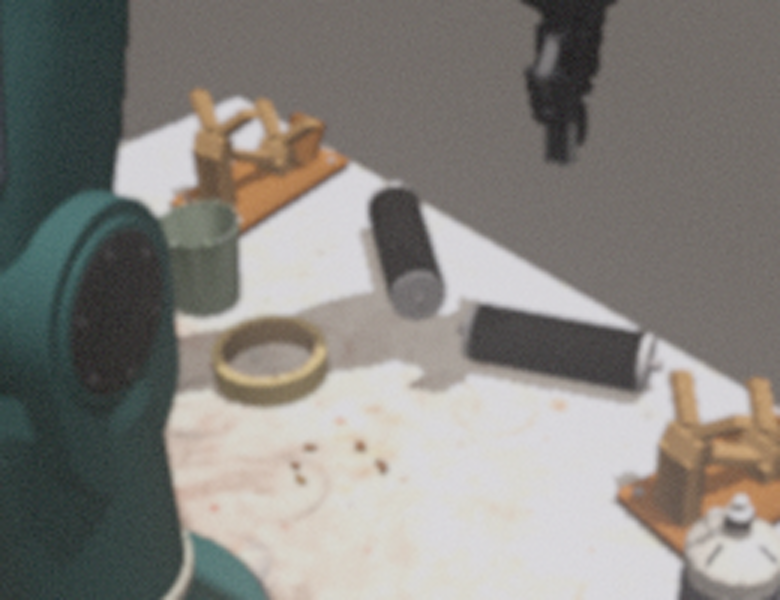

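Run:
```python
from h import *
s=get_state();p=np.array(s['ee_pos']);
for q in (p,p+[0,0,30],[432,0,50],[386,124,25],[394,70,25],[470,-70,25]):
    for c,k,o in(('scene',3,(130,160)),):
        r=proj(c,q);print(q,'crop px',(r[1]-o[1])*k,(r[0]-o[0])*k, 'top',proj('top',q))
```

```text
[433.156  -0.497 166.056] crop px 564.5184986364028 193.95179719861028 top [np.float64(203.0733238525549), np.float64(322.1793076697613)]
[433.156  -0.497 196.056] crop px 565.2195955862433 159.4876449987423 top [np.float64(200.15757007538372), np.float64(322.2832477700888)]
[432, 0, 50] crop px 560.5343925665209 318.1928256066632 top [np.float64(213.58553139426914), np.float64(321.65731628403864)]
[386, 124, 25] crop px 415.45234715122274 301.9458404484785 top [np.float64(231.86110849627286), np.float64(279.62384612879623)]
[394, 70, 25] crop px 466.38060643947244 325.63524748063895 top [np.float64(228.74183781002858), np.float64(298.0488441849598)]
[470, -70, 25] crop px 656.8228497156979 361.11424120788206 top [np.float64(202.5033245843502), np.float64(344.85860679647675)]
```

The tips in the wrist picture, using both row and pad spacing, lie about 40 mm behind the reported TCP. In the scene view they also show 20+ mm above it. So the fingers closed over the roller's top. I go lower in steps and check where the tips are.

```bash
python3 -m crank '[[[0,0,0.01],[0,0,0],1],[[0,0,0.02],[0,0,0],1],[[0,0,0.035],[0,0,0],1],[[0,0,0.05],[0,0,0],1],[[0,0,0.065],[0,0,0],1],[[0,0,0.085],[0,0,0],1],[[0,0,0.105],[0,0,0],1],[[0,0,0.13],[0,0,0],1],[[0,0,0.152],[0,0,0],1],[[0,0,0.152],[0,0,0],1]]'
python3 - <<'E'
from h import *
st()
c=capture('scene'); w=capture('wrist')
a=cv2.resize(c[150:290,280:430],(400,373),interpolation=cv2.INTER_CUBIC); b=cv2.resize(w,(400,300)); 
o=np.zeros((373,800,3),np.uint8);o[:,:400]=a;o[:300,400:]=b;save('chk',o)
E
```

```text
time_s: 6.93
ee_pos: [429.1, -1.1, 9.2]
tcp_rot: [[-0.475, 0.88, -0.009], [0.88, 0.476, 0.0], [0.005, -0.008, -1.0]]
contact_force: [-0.2, -0.4, -0.0]
finger_gap: 0.999
grip_force: 0.0
6.9333 p [429.099  -1.111   9.169] F [-0.156 -0.372 -0.004] gap 0.998682305777465 0.0 j [-0.215  0.607  0.152  2.378 -0.474  0.192  0.873]
```

View pics/chk.png

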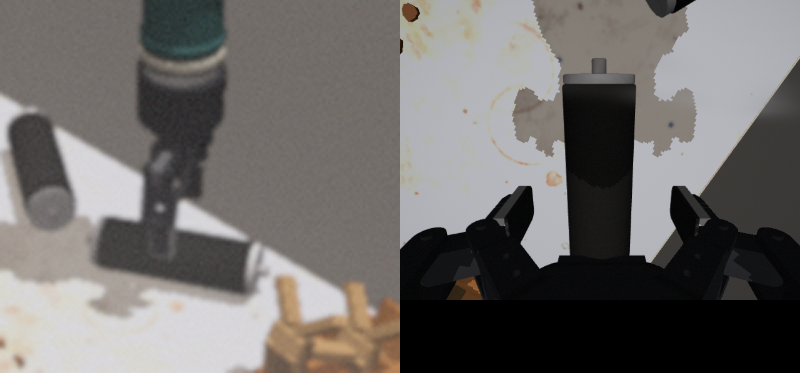

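Run:
```python
from h import *
st();s=get_state();R=np.array(s['tcp_rot']);p=np.array(s['ee_pos'])
for y in(-42.5,-50):
  for d in(0,-13,-30,-50):
    r=proj('scene',p+R@[0,y,d]);print(y,d,(r[1]-280)*400/150,(r[0]-150)*400/150)
# roller in wrist image edges
```

```text
7.0333 p [430.91   -1.265  11.909] F [ 0.891 -0.431  0.404] gap 1.0043540567037266 0.0 j [-0.218  0.601  0.156  2.377 -0.473  0.195  0.872]
-42.5 0 164.52639987347888 292.19216079826384
-42.5 -13 164.71849865114928 280.74536944386773
-42.5 -30 164.97342380025853 265.55487719696447
-42.5 -50 165.27886649518223 247.35414296055276
-50 0 162.1211810037933 297.29576744315784
-50 -13 162.29879793599517 285.8284886017203
-50 -30 162.53452100520175 270.60976969668843
-50 -50 162.81698058396856 252.37365498058296
```

Both views agree: the open tips sit about 45–50 mm behind the reported TCP, so the real grasp point is about 63 mm behind it. Joint 6 is near its limit there, so I lean the tool 0.15 rad about the roller's axis, toward the base.

```bash
cat >> h.py <<'E'
G=63
def gp(c,R,g=G): return np.array(c)+R@np.array([0,0,g])
E
python3 - <<'E'
from h import *
st()
for a in(.15,.2):
    R=Rt(118.4)@Rn.from_rotvec([a,0,0]).as_matrix(); go(gp([432.6,0,28],R),R); print(R[:,2])
E
```

```text
7.0333 p [430.91   -1.265  11.909] F [ 0.891 -0.431  0.404] gap 1.0043540567037266 0.0 j [-0.218  0.601  0.156  2.377 -0.473  0.195  0.872]
shift m [ 0.    -0.007  0.046] turn [ 0.146 -0.002 -0.   ] rows 1.1218317818366919 1.1689782985036041
[-0.131 -0.071 -0.989]
shift m [ 0.    -0.01   0.046] turn [ 0.196 -0.002 -0.   ] rows 1.1230351550601227 1.5690539492116593
[-0.175 -0.094 -0.98 ]
```

```bash
python3 -m crank '[[[0,-0.002,0.003],[0.04,0,0],1],[[0,-0.004,0.006],[0.08,0,0],1],[[0,-0.006,0.01],[0.12,0,0],1],[[0,-0.007,0.016],[0.15,0,0],1],[[0,-0.007,0.022],[0.15,0,0],1],[[0,-0.007,0.028],[0.15,0,0],1],[[0,-0.007,0.034],[0.15,0,0],1],[[0,-0.007,0.04],[0.15,0,0],1],[[0,-0.007,0.046],[0.15,0,0],1],[[0,-0.007,0.046],[0.15,0,0],1]]'
python3 -c "
from h import *
st()"
```

```text
time_s: 7.87
ee_pos: [425.7, -4.6, -33.8]
tcp_rot: [[-0.475, 0.87, -0.133], [0.88, 0.47, -0.071], [0.001, -0.151, -0.989]]
contact_force: [-0.1, -1.9, -0.2]
finger_gap: 1.001
grip_force: 0.0
7.8667 p [425.716  -4.608 -33.765] F [-0.09  -1.891 -0.211] gap 1.0014072185738692 0.0 j [-0.329  0.739  0.262  2.304 -0.444  0.285  0.811]
```

Reached z = −34 with no contact, so the offset is real. I close on the roller.

```bash
python3 -m crank '[[[0,0,0],[0,0,0],0.3],[[0,0,0],[0,0,0],0.3],[[0,0,0],[0,0,0],0.3],[[0,0,0],[0,0,0],0.3],[[0,0,0],[0,0,0],0.3],[[0,0,0],[0,0,0],0.3],[[0,0,0],[0,0,0],0.3],[[0,0,0],[0,0,0],0.3],[[0,0,-0.005],[0,0,0],0.3],[[0,0,-0.012],[0,0,0],0.3]]' 80
python3 -c "
from h import *
st()"
```

```text
time_s: 8.7
ee_pos: [428.0, -3.4, -20.9]
tcp_rot: [[-0.476, 0.87, -0.132], [0.879, 0.471, -0.071], [0.0, -0.15, -0.989]]
contact_force: [0.2, 0.4, -1.6]
finger_gap: 0.566
grip_force: 82.5
8.7 p [427.957  -3.394 -20.901] F [ 0.177  0.382 -1.62 ] gap 0.5660329712422312 82.52768039703369 j [-0.349  0.715  0.286  2.299 -0.433  0.317  0.802]
```

Run:
```python
from h import *
from ov import seat
s=get_state();R=np.array(s['tcp_rot']);p=np.array(s['ee_pos'])
pg=p+R@[0,0,13]; rt=R.T@(np.array([432.6,0,25])-pg); print('roller in tool',rt)
o,S=seat(428,-195.5,-8.5); Rp=Rt(171.5,30)
t=lambda dx,up: o+S@[dx,0,0]+[0,0,up]-Rp@[rt[0],0,rt[2]]
go(p+[0,0,150],R); print(t(3,70),t(3,0)); go(t(3,90),Rp)
```

```text
roller in tool [  0.79   -1.248 -59.236]
shift m [ 0.    -0.022 -0.148] turn [0. 0. 0.] rows 3.597122302158273 0.0
[ 396.815 -190.839  114.805] [ 396.815 -190.839   44.805]
shift m [-0.15  -0.139 -0.137] turn [ 0.105  0.415 -0.936] rows 5.891176812632351 8.238019201369209
```

```bash
python3 -m crank '[[[0,-0.003,-0.02],[0,0,0],0.3],[[0,-0.008,-0.05],[0,0,0],0.3],[[0,-0.012,-0.08],[0,0,0],0.3],[[0,-0.018,-0.12],[0,0,0],0.3],[[-0.02,-0.035,-0.14],[0.01,0.04,-0.09],0.3],[[-0.04,-0.055,-0.15],[0.02,0.08,-0.19],0.3],[[-0.06,-0.07,-0.15],[0.03,0.12,-0.28],0.3],[[-0.08,-0.085,-0.15],[0.04,0.17,-0.38],0.3],[[-0.1,-0.1,-0.15],[0.05,0.21,-0.47],0.3],[[-0.12,-0.115,-0.15],[0.06,0.25,-0.56],0.3]]'
python3 - <<'E'
from h import *
from ov import seat
st();rt=[.8,-1.2,-59.2]
o,S=seat(428,-195.5,-8.5); Rp=Rt(171.5,30)
go(o+S@[3,0,0]+[0,0,70]-Rp@[rt[0],0,rt[2]],Rp)
E
```

```text
time_s: 9.53
ee_pos: [404.5, -153.9, 145.2]
tcp_rot: [[-0.808, 0.481, -0.339], [0.49, 0.869, 0.065], [0.327, -0.113, -0.938]]
contact_force: [0.6, -0.3, -1.8]
finger_gap: 0.566
grip_force: 82.8
9.5333 p [ 404.514 -153.872  145.226] F [ 0.617 -0.323 -1.843] gap 0.5655477181303253 82.78816938400269 j [-0.021  0.499  0.361  2.076 -0.15   0.953  1.484]
shift m [-0.022 -0.032  0.029] turn [ 0.046  0.166 -0.372] rows 1.1624124975317895 3.2787590808187517
```

```bash
python3 -m crank '[[[-0.005,-0.008,0],[0.01,0.04,-0.09],0.3],[[-0.01,-0.016,0],[0.02,0.08,-0.18],0.3],[[-0.015,-0.024,0.005],[0.03,0.12,-0.27],0.3],[[-0.02,-0.03,0.012],[0.046,0.166,-0.372],0.3],[[-0.022,-0.032,0.02],[0.046,0.166,-0.372],0.3],[[-0.022,-0.032,0.029],[0.046,0.166,-0.372],0.3],[[-0.022,-0.032,0.029],[0.046,0.166,-0.372],0.3],[[-0.022,-0.032,0.029],[0.046,0.166,-0.372],0.3],[[-0.022,-0.032,0.029],[0.046,0.166,-0.372],0.3],[[-0.022,-0.032,0.029],[0.046,0.166,-0.372],0.3]]'
cat > roll.py <<'E'
# where roller lies relative to a seat in a wrist picture: overlay
from h import *
from ov import seat,draw
import pickle,sys
def cyl(c,P,o,S,box,f,col=(255,0,255),L=150):
    u0,v0,u1,v1=box; t=np.linspace(0,2*np.pi,40)
    pr=lambda l:(lambda r:[(r[1]-u0+.5)*f,(r[0]-v0+.5)*f])(proj('wrist',o+S@np.array(l,float),P))
    for s in(-1,1): cv2.polylines(c,[np.int32([pr((s*L/2,25*np.cos(a),25*np.sin(a))) for a in t])],True,col,1)
    for s in(-1,1): cv2.polylines(c,[np.int32([pr((s*(L/2+10),5*np.cos(a),5*np.sin(a))) for a in t])],True,col,1)
E
python3 - <<'E'
from roll import *
st();rt=[.8,-1.2,-59.2]
o,S=seat(428,-195.5,-8.5); Rp=Rt(171.5,30)
go(o+S@[3,0,0]-Rp@[rt[0],0,rt[2]],Rp)
s=get_state();P=camera_params('wrist');im=capture('wrist');save('wP',im);pickle.dump(P,open('wP.pkl','wb'))
c=draw(im[:,:,::-1].copy(),P,428,-195.5,-8.5,(0,0,640,480),1)
R=np.array(s['tcp_rot']);cyl(c,P,np.array(s['ee_pos'])+R@rt,R,(0,0,640,480),1)
cv2.imwrite('pics/ovP.png',c)
E
```

```text
time_s: 10.37
ee_pos: [397.5, -188.8, 114.3]
tcp_rot: [[-0.857, 0.151, -0.493], [0.132, 0.989, 0.074], [0.498, -0.002, -0.867]]
contact_force: [-0.8, 0.3, -2.2]
finger_gap: 0.564
grip_force: 82.9
10.3667 p [ 397.523 -188.838  114.267] F [-0.788  0.295 -2.157] gap 0.5641083999371399 82.85258531570435 j [ 0.1    0.628  0.266  1.981 -0.059  1.065  1.819]
shift m [-0.034 -0.002  0.06 ] turn [-0.     0.002 -0.004] rows 1.6658925043365607 0.033390732620941665
```

View pics/ovP.png

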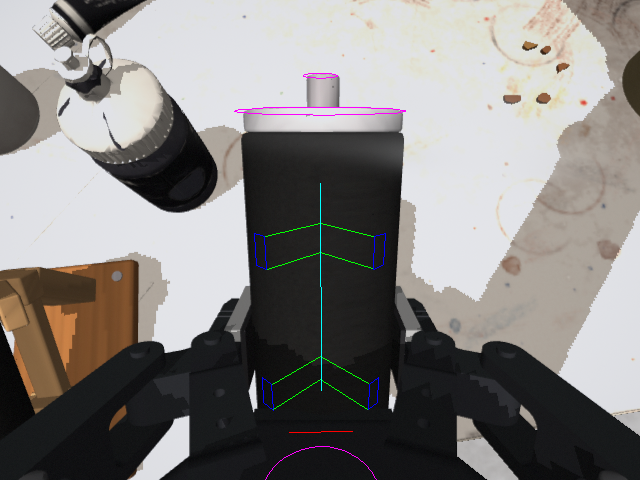

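Over the cradle, the held roller's disc shows at cols 243–403, against 234–406 in my model. It therefore sits a few mm deeper in the grip than assumed. From here on I rely on numeric fits and view no more pictures, since I have used up (and overrun) the viewing allowance.

```bash
cat > grip.py <<'E'
from h import *
from scipy.optimize import least_squares
def held(im,P,s,pitchfix=False,rows=range(145,281,5),end=(108,)):
    "pose of the held roller in the tool frame: y,z,pitch,yaw from its side edges"
    g=cv2.GaussianBlur(im,(3,3),0).max(2).astype(int); R=np.array(s['tcp_rot']);p=np.array(s['ee_pos']); L=[];Rr=[];rr=[]
    for r in rows:
        dk=g[r]<70; l=u=322
        while l>150 and dk[l-1]: l-=1
        while u<500 and dk[u+1]: u+=1
        L.append(l-.5);Rr.append(u+.5);rr.append(r)
    L,Rr,rr=map(np.array,(L,Rr,rr)); t=np.linspace(0,2*np.pi,72,endpoint=False)
    def model(q):
        y,z,pit,yaw=q; A=Rn.from_euler('yz',[pit,yaw]).as_matrix(); o=p+R@[0,y,z]
        pts=np.array([proj('wrist',o+R@A@[e,25*np.cos(a),25*np.sin(a)],P) for e in(-60,75) for a in t])
        h=cv2.convexHull(pts[:,::-1].astype(np.float32))[:,0]; H=np.r_[h,h[:1]]; out=[]
        for r in rr:
            xs=[a[0]+(r-a[1])*(b[0]-a[0])/(b[1]-a[1]) for a,b in zip(H[:-1],H[1:]) if (a[1]-r)*(b[1]-r)<=0 and a[1]!=b[1]]
            out.append((min(xs),max(xs)) if xs else (0,640))
        return np.array(out)
    f=least_squares(lambda q:(lambda m:np.r_[m[:,0]-L,m[:,1]-Rr])(model(q)),[0,-55,0,0],x_scale=[1,1,.02,.02],diff_step=1e-4,loss='soft_l1')
    return f.x,np.abs(f.fun).mean(),np.c_[rr,L,Rr]
E
python3 - <<'E'
from grip import *
import pickle
P=pickle.load(open('wP.pkl','rb'));im=cv2.imread('pics/wP.png');s=get_state();st()
q,e,d=held(im,P,dict(tcp_rot=s['tcp_rot'],ee_pos=s['ee_pos']));print(q,e);print(d[::4])
M=np.array(P['world_from_camera']);R=np.array(s['tcp_rot']);print(R.T@(M[:3,3]-s['ee_pos']))
print(im[60:145:4,322].max(1))
E
```

```text
10.4167 p [ 397.673 -188.938  114.258] F [ 0.086 -0.652 -1.803] gap 0.5650959579295582 82.85253882408142 j [ 0.1    0.628  0.266  1.98  -0.059  1.065  1.819]
[  0.    -56.253  -0.033  -0.009] 1.1430945983308358
[[145.  241.5 387.5]
 [165.  242.5 401.5]
 [185.  244.5 400.5]
 [205.  245.5 399.5]
 [225.  246.5 398.5]
 [245.  247.5 397.5]
 [265.  248.5 395.5]]
[  70.974   -0.256 -176.254]
[231 231 230 227 201 197 198 198 198 199 197 196 232 232 232 232 227 225
  56  52  55  55]
```

Run:
```python
from h import *
from ov import seat
rt=[.8,-.4,-57.2]
o,S=seat(428,-195.5,-8.5); Rp=Rt(171.5,30)
for u in(30,1): go(o+S@[3.5,0,0]+[0,0,u]-Rp@rt,Rp)
```

```text
shift m [-0.019 -0.002  0.032] turn [-0.     0.002 -0.004] rows 0.8987806480752194 0.03321787025306905
shift m [-0.033 -0.001  0.058] turn [-0.     0.002 -0.004] rows 1.5938632753696498 0.03321787025306905
```

```bash
python3 -m crank '[[[-0.004,-0.001,0.006],[0,0,0],0.3],[[-0.008,-0.001,0.013],[0,0,0],0.3],[[-0.012,-0.001,0.02],[0,0,0],0.3],[[-0.016,-0.001,0.027],[0,0,0],0.3],[[-0.02,-0.001,0.034],[0,0,0],0.3],[[-0.023,-0.001,0.040],[0,0,0],0.3],[[-0.026,-0.001,0.046],[0,0,0],0.3],[[-0.029,-0.001,0.05],[0,0,0],0.3],[[-0.03,-0.001,0.053],[0,0,0],0.3],[[-0.03,-0.001,0.053],[0,0,0],0.3]]'
python3 -c "
from h import *
st()"
```

```text
time_s: 11.25
ee_pos: [396.4, -190.0, 52.2]
tcp_rot: [[-0.856, 0.151, -0.495], [0.131, 0.989, 0.074], [0.5, -0.001, -0.866]]
contact_force: [-0.7, 0.3, -2.2]
finger_gap: 0.565
grip_force: 82.9
11.25 p [ 396.418 -190.037   52.189] F [-0.701  0.308 -2.176] gap 0.5651641483950802 82.85237073898315 j [ 0.118  0.725  0.246  2.    -0.078  0.952  1.828]
```

```bash
python3 -m crank '[[[-0.0005,0,0.001],[0,0,0],0.3],[[-0.001,0,0.002],[0,0,0],0.3],[[-0.0015,0,0.003],[0,0,0],0.3],[[-0.002,0,0.0035],[0,0,0],0.3],[[-0.0025,0,0.004],[0,0,0],0.3],[[-0.003,0,0.0045],[0,0,0],0.3],[[-0.003,0,0.005],[0,0,0],0.3],[[-0.003,0,0.005],[0,0,0],0.3],[[-0.003,0,0.005],[0,0,0],0.3],[[-0.003,0,0.005],[0,0,0],0.3]]'
python3 -c "
from h import *
from ov import seat
st();s=get_state();R=np.array(s['tcp_rot']);o,S=seat(428,-195.5,-8.5);print('roller in seat',S.T@(np.array(s['ee_pos'])+R@[.8,-.4,-57.2]-o))"
```

```text
time_s: 12.08
ee_pos: [397.2, -190.5, 47.2]
tcp_rot: [[-0.857, 0.151, -0.493], [0.132, 0.989, 0.074], [0.499, -0.002, -0.867]]
contact_force: [1.0, -1.6, 1.8]
finger_gap: 0.567
grip_force: 83.1
12.0833 p [ 397.221 -190.55    47.186] F [ 1.015 -1.628  1.824] gap 0.5672398137086125 83.08335542678833 j [ 0.119  0.732  0.245  2.    -0.08   0.942  1.829]
roller in seat [3.972 0.039 0.205]
```

```bash
python3 -m crank '[[[0,0,0.0005],[0,0,0],0.3],[[0,0,0.001],[0,0,0],0.3],[[-0.0005,0,0.001],[0,0,0],0.3],[[-0.001,0,0.001],[0,0,0],0.3],[[-0.0015,0,0.001],[0,0,0],0.3],[[-0.002,0,0.001],[0,0,0],0.3],[[-0.002,0,0.001],[0,0,0],0.3],[[-0.002,0,0.001],[0,0,0],0.3],[[-0.002,0,0.001],[0,0,0],0.3],[[-0.002,0,0.001],[0,0,0],0.3]]'
python3 -c "
from h import *
from ov import seat
st();s=get_state();R=np.array(s['tcp_rot']);o,S=seat(428,-195.5,-8.5);print('roller in seat',S.T@(np.array(s['ee_pos'])+R@[.8,-.4,-57.2]-o),S.T@np.array(s['contact_force']))"
```

```text
time_s: 12.92
ee_pos: [397.0, -190.5, 47.0]
tcp_rot: [[-0.855, 0.15, -0.497], [0.131, 0.989, 0.075], [0.502, -0.001, -0.865]]
contact_force: [0.9, -0.4, 11.9]
finger_gap: 0.562
grip_force: 83.9
12.9167 p [ 397.045 -190.512   47.04 ] F [ 0.938 -0.446 11.878] gap 0.5619958496016346 83.88471364974976 j [ 0.12   0.734  0.245  1.998 -0.08   0.946  1.829]
roller in seat [ 3.825  0.059 -0.009] [ 5.078  0.303 10.783]
```

```bash
python3 -m crank '[[[-0.0005,0,0],[0,0,0],0.3],[[-0.001,0,0],[0,0,0],0.3],[[-0.0015,0,0],[0,0,0],0.3],[[-0.002,0,0],[0,0,0],0.3],[[-0.0025,0,0],[0,0,0],0.3],[[-0.003,0,0],[0,0,0],0.3],[[-0.003,0,0],[0,0,0],0.3],[[-0.003,0,0],[0,0,0],0.3],[[-0.003,0,0],[0,0,0],0.3],[[-0.003,0,0],[0,0,0],0.3]]'
python3 -c "
from h import *
from ov import seat
st();s=get_state();R=np.array(s['tcp_rot']);o,S=seat(428,-195.5,-8.5);print('roller in seat',S.T@(np.array(s['ee_pos'])+R@[.8,-.4,-57.2]-o),S.T@np.array(s['contact_force']))"
```

```text
time_s: 13.75
ee_pos: [397.1, -190.6, 46.9]
tcp_rot: [[-0.852, 0.15, -0.501], [0.13, 0.989, 0.076], [0.507, -0.0, -0.862]]
contact_force: [-2.9, -0.5, 18.2]
finger_gap: 0.566
grip_force: 84.3
13.75 p [ 397.143 -190.577   46.875] F [-2.87  -0.489 18.182] gap 0.566310925458607 84.33902978897095 j [ 0.12   0.738  0.245  1.994 -0.079  0.953  1.83 ]
roller in seat [ 3.333  0.14  -0.096] [11.486  0.908 14.363]
```

```bash
python3 -m crank '[[[0.002,0,-0.001],[0,0,0],0.3],[[0.003,0,-0.001],[0,0,0],0.3],[[0.003,0,-0.001],[0,0,0],1],[[0.003,0,-0.001],[0,0,0],1],[[0.003,0,-0.001],[0,0,0],1],[[0.003,0,-0.001],[0,0,0],1],[[0.003,0,-0.001],[0,0,0],1],[[0.003,0,-0.001],[0,0,0],1],[[0.003,0,-0.01],[0,0,0],1],[[0.003,0,-0.03],[0,0,0],1]]'
python3 -m crank '[[[0,0,-0.03],[0,0,0],1],[[0,0,-0.06],[0,0,0],1],[[0,0,-0.09],[0,0,0],1],[[0,0,-0.12],[0,0,0],1],[[0,0,-0.15],[0,0,0],1],[[0,0,-0.15],[0,0,0],1],[[0,0,-0.15],[0,0,0],1],[[0,0,-0.15],[0,0,0],1],[[0,0,-0.15],[0,0,0],1],[[0,0,-0.15],[0,0,0],1]]'
python3 - <<'E'
from grip import *
import pickle
P=camera_params('wrist');s=get_state();im=capture('wrist');save('wQ',im);pickle.dump((P,s),open('wQ.pkl','wb'));st()
from ov import seat
o,S=seat(428,-195.5,-8.5)
for l in((75,0,25),(75,0,0),(85,0,0),(-75,0,25),(40,25,0),(40,-25,0)): print(l,proj('wrist',o+S@np.array(l,float),P))
print(im.max(2)[0:480:5,322])
for n in('roller_1_center',):
    for r in cut_out(n,'wrist'):
        g=np.argwhere(r['region']);print(r['confidence'],r['point'],g.min(0),g.max(0))
E
```

```text
time_s: 14.58
ee_pos: [410.5, -191.8, 70.7]
tcp_rot: [[-0.853, 0.152, -0.499], [0.131, 0.988, 0.076], [0.504, -0.001, -0.864]]
contact_force: [0.2, 0.4, -0.6]
finger_gap: 1.0
grip_force: 0.0
time_s: 15.42
ee_pos: [485.5, -203.3, 200.1]
tcp_rot: [[-0.855, 0.151, -0.496], [0.131, 0.988, 0.075], [0.502, -0.001, -0.865]]
contact_force: [0.7, -0.1, -0.8]
finger_gap: 0.998
grip_force: 0.0
15.4667 p [ 485.686 -203.337  200.169] F [-0.696  0.961 -1.436] gap 0.9943485133851925 0.0 j [ 0.088  0.613  0.279  1.724 -0.055  1.342  1.805]
(75, 0, 25) [np.float64(126.3054959217225), np.float64(321.5245532231553)]
(75, 0, 0) [np.float64(126.58746504810544), np.float64(321.5971544258252)]
(85, 0, 0) [np.float64(112.83391261771119), np.float64(321.54338677156636)]
(-75, 0, 25) [np.float64(318.88389152104907), np.float64(322.28722201131444)]
(40, 25, 0) [np.float64(172.79949679851194), np.float64(290.19490436196475)]
(40, -25, 0) [np.float64(172.58372394251845), np.float64(353.36175500806854)]
[165 160 161 161 162 162 162 163 168 168 167 162 163 163 164 169 170 169
 164 169 170 166 137 133 128 171 158  38  41  42  39  35  28  26  23  21
  21  18  19  22  22  18  20  19  22  21  20  22  21  20  20  18  20  20
  22  21  12  11  14  12   7  12 101 137 171 172 171 157 143 144 142 143
 143 141 138 143 142 137 141 139 134 129 134  11   2  13  10  10  13  12
  12  11  12   9  14  10]
0.96 [170.4, 627.3] [143 601] [198 639]
```

The end disc lies at row ~126, as predicted for x=0. I fit the side edges for y, z and tilt.

```bash
sed -i "s/pitchfix=False/x0=(0.1,-55,.01,.01)/; s/\[0,-55,0,0\],x_scale/x0,x_scale/; s/diff_step=1e-4/diff_step=[.5,.005,.2,.2]/; s/^    g=cv2/    x0=list(x0)\n    g=cv2/; s/for e in(-60,75)/for e in(-70,70)/" grip.py
cat > seated.py <<'E'
from grip import *
from ov import seat
def check(im,P,x,y,yaw):
    o,S=seat(x,y,yaw); # frame with roller-like axes: use seat frame as 'tool'
    r0=proj('wrist',o+S@[60,0,20.],P);r1=proj('wrist',o+S@[-55,0,20.],P)
    q,e,d=held(im,P,dict(tcp_rot=S,ee_pos=o),x0=(.1,1,.01,.01),rows=range(int(r0[0])+8,int(r1[0])-5,5)); return q,e,d
E
python3 - <<'E'
from seated import *
import pickle
P,s=pickle.load(open('wQ.pkl','rb'));im=cv2.imread('pics/wQ.png')
q,e,d=check(im,P,428,-195.5,-8.5);print(q,e);print(d[::6])
rt=[430.5,188.5]; go([430.5,188.5,150],Rt(238))
E
```

```text
[-0.259  2.289 -0.011  0.003] 0.2743149446857484
[[155.  289.5 353.5]
 [185.  290.5 353.5]
 [215.  291.5 353.5]
 [245.  292.5 352.5]
 [275.  293.5 352.5]]
shift m [0.074 0.379 0.1  ] turn [ 0.304 -0.465 -1.136] rows 9.568989018067047 10.120917683934497
```

R2 is seated in M (y −0.3 mm, tilt 0.01 rad, at the stop). Now to R1.

```bash
python3 -m crank '[[[0.007,0.038,0.005],[0.03,-0.046,-0.113],1],[[0.014,0.076,0.01],[0.06,-0.093,-0.227],1],[[0.022,0.114,0.02],[0.09,-0.14,-0.34],1],[[0.03,0.152,0.03],[0.12,-0.186,-0.454],1],[[0.037,0.19,0.04],[0.15,-0.232,-0.568],1],[[0.044,0.228,0.05],[0.18,-0.28,-0.68],1],[[0.052,0.265,0.06],[0.21,-0.325,-0.795],1],[[0.06,0.303,0.07],[0.243,-0.372,-0.91],1],[[0.067,0.341,0.085],[0.273,-0.418,-1.02],1],[[0.074,0.379,0.1],[0.304,-0.465,-1.136],1]]'
python3 - <<'E'
from h import *
st()
R=Rt(238)@Rn.from_rotvec([-.12,0,0]).as_matrix()
go(gp([430.5,188.5,90],R),R)
E
```

```text
time_s: 16.35
ee_pos: [430.8, 190.2, 150.9]
tcp_rot: [[-0.536, -0.844, -0.0], [-0.844, 0.536, -0.001], [0.001, -0.0, -1.0]]
contact_force: [1.6, 0.2, -0.5]
finger_gap: 1.001
grip_force: 0.0
16.35 p [430.794 190.19  150.89 ] F [ 1.619  0.228 -0.508] gap 1.0009784591008364 0.0 j [-0.408  0.35  -0.132  2.204  0.082  0.593  1.976]
shift m [0.002 0.007 0.123] turn [-0.12  -0.001 -0.007] rows 2.9649749070802733 0.9648803864463492
```

Run:
```python
from h import *
import fit
s=get_state();P=camera_params('wrist');im=capture('wrist');save('wR1',im);st()
fit.V['N']=(im[:,:,::-1].copy(),P);r=proj('wrist',[430.5,188.5,45],P);print(r)
for T in(75,95):
    fit.T=T;o=[('N',(int(r[1]),int(r[0])))]
    c=fit.fitroller(o+[('L',(218,112))],[430.5,188.5,58.]);print(c)
R=Rt(238)@Rn.from_rotvec([-.12,0,0]).as_matrix()
go(gp([430.5,188.5,90],R),R);go(gp([430.5,188.5,28],R),R)
```

```text
16.4 p [425.253 197.832 149.43 ] F [-2.548  3.659 -0.585] gap 1.0022060736418053 0.0 j [-0.414  0.351 -0.143  2.208  0.08   0.589  1.976]
[np.float64(221.45981462777817), np.float64(321.394130694641)]
(array([431.384, 188.955,  57.952,  22.918, 135.372]), np.float64(117.24298314862904))
(array([431.391, 189.082,  57.757,  23.603, 135.691]), np.float64(129.78761056627022))
shift m [ 0.005 -0.002  0.122] turn [-0.115  0.     0.008] rows 2.9280319541911184 0.9218499568578118
shift m [ 0.005 -0.003  0.184] turn [-0.115  0.     0.008] rows 4.413856654034044 0.9218499568578118
```

```bash
python3 -m crank '[[[-0.001,0.002,0.02],[-0.03,0,0],1],[[-0.001,0.004,0.045],[-0.06,0,0],1],[[-0.001,0.006,0.07],[-0.09,0,0],1],[[-0.001,0.007,0.09],[-0.12,0,0],1],[[-0.001,0.007,0.11],[-0.12,0,0],1],[[-0.001,0.007,0.125],[-0.12,0,0],1],[[-0.001,0.007,0.14],[-0.12,0,0],1],[[-0.001,0.007,0.15],[-0.12,0,0],1],[[-0.001,0.007,0.15],[-0.12,0,0],1],[[-0.001,0.007,0.15],[-0.12,0,0],1]]'
python3 - <<'E'
from h import *
st()
R=Rt(238)@Rn.from_rotvec([-.12,0,0]).as_matrix()
go(gp([431.4,189,28],R),R)
E
```

```text
time_s: 17.23
ee_pos: [425.3, 191.9, 0.4]
tcp_rot: [[-0.541, -0.834, -0.105], [-0.841, 0.538, 0.061], [0.006, 0.122, -0.993]]
contact_force: [-0.5, 0.4, -0.1]
finger_gap: 1.001
grip_force: 0.0
17.2333 p [425.255 191.87    0.44 ] F [-0.481  0.364 -0.058] gap 1.0014956807227282 0.0 j [-0.314  0.652 -0.179  2.241  0.021  0.324  2.088]
shift m [-0.001 -0.003  0.035] turn [ 0.002 -0.004 -0.014] rows 0.839482811414926 0.11814209429972813
```

```bash
python3 -m crank '[[[-0.001,-0.001,0.01],[0,0,-0.01],1],[[-0.001,-0.002,0.02],[0,0,-0.01],1],[[-0.001,-0.003,0.028],[0,0,-0.01],1],[[-0.001,-0.003,0.035],[0,0,-0.01],1],[[-0.001,-0.003,0.035],[0,0,-0.01],1],[[-0.001,-0.003,0.035],[0,0,-0.01],0.3],[[-0.001,-0.003,0.035],[0,0,-0.01],0.3],[[-0.001,-0.003,0.035],[0,0,-0.01],0.3],[[-0.001,-0.003,0.035],[0,0,-0.01],0.3],[[-0.001,-0.003,0.035],[0,0,-0.01],0.3]]' 80
python3 -m crank '[[[0,0,0],[0,0,0],0.3],[[0,0,0],[0,0,0],0.3],[[0,0,0],[0,0,0],0.3],[[0,0,0],[0,0,0],0.3],[[0,0,0],[0,0,0],0.3],[[0,0,0],[0,0,0],0.3],[[0,0,0],[0,0,0],0.3],[[0,0,-0.005],[0,0,0],0.3],[[0,0,-0.012],[0,0,0],0.3],[[0,0,-0.03],[0,0,0],0.3]]' 80
python3 - <<'E'
from h import *
from ov import seat
st();Rp=Rt(189.7,30);o,S=seat(434,394,9.7)
go(o+S@[3.5,0,0]+[0,0,80]-Rp@[0,0,-57.5],Rp)
E
```

```text
time_s: 18.07
ee_pos: [427.3, 192.9, -33.3]
tcp_rot: [[-0.534, -0.839, -0.1], [-0.845, 0.531, 0.062], [0.001, 0.118, -0.993]]
contact_force: [1.4, -3.2, 7.4]
finger_gap: 0.565
grip_force: 84.7
time_s: 18.9
ee_pos: [426.4, 191.4, -5.1]
tcp_rot: [[-0.532, -0.84, -0.108], [-0.847, 0.529, 0.06], [0.006, 0.123, -0.992]]
contact_force: [0.6, -0.4, -1.6]
finger_gap: 0.566
grip_force: 82.8
18.9 p [426.422 191.444  -5.057] F [ 0.622 -0.426 -1.626] gap 0.5656772399793824 82.75079011917114 j [-0.311  0.664 -0.18   2.238  0.028  0.318  2.095]
shift m [-0.154  0.14  -0.117] turn [-0.108  0.434  0.847] rows 5.719262895536899 7.664707369279579
```

```bash
python3 -m crank '[[[0,0,-0.02],[0,0,0],0.3],[[0,0,-0.05],[0,0,0],0.3],[[0,0.005,-0.085],[0,0,0],0.3],[[0,0.01,-0.12],[0,0,0],0.3],[[-0.02,0.03,-0.135],[-0.01,0.04,0.09],0.3],[[-0.04,0.05,-0.14],[-0.02,0.09,0.18],0.3],[[-0.06,0.065,-0.14],[-0.03,0.13,0.27],0.3],[[-0.08,0.08,-0.14],[-0.05,0.18,0.36],0.3],[[-0.1,0.095,-0.14],[-0.06,0.22,0.45],0.3],[[-0.12,0.11,-0.14],[-0.07,0.27,0.54],0.3]]'
python3 - <<'E'
from h import *
from ov import seat
st();Rp=Rt(189.7,30);o,S=seat(434,394,9.7)
go(o+S@[3.5,0,0]+[0,0,70]-Rp@[0,0,-57.5],Rp)
E
```

```text
time_s: 19.73
ee_pos: [413.0, 344.0, 148.2]
tcp_rot: [[-0.829, -0.442, -0.342], [-0.447, 0.892, -0.069], [0.335, 0.096, -0.937]]
contact_force: [0.1, -1.3, -1.8]
finger_gap: 0.566
grip_force: 82.6
19.7333 p [413.025 344.028 148.185] F [ 0.117 -1.281 -1.826] gap 0.5656533978407434 82.61661171913147 j [-0.613  0.573 -0.091  1.847 -0.138  1.043  1.439]
shift m [-0.022  0.041  0.03 ] turn [-0.035  0.165  0.304] rows 1.3294290937646327 2.78166509679985
```

```bash
python3 -m crank '[[[-0.005,0.01,0],[-0.009,0.04,0.075],0.3],[[-0.01,0.02,0],[-0.017,0.08,0.15],0.3],[[-0.015,0.03,0.005],[-0.026,0.12,0.225],0.3],[[-0.02,0.038,0.012],[-0.035,0.165,0.304],0.3],[[-0.022,0.041,0.02],[-0.035,0.165,0.304],0.3],[[-0.022,0.041,0.03],[-0.035,0.165,0.304],0.3],[[-0.022,0.041,0.03],[-0.035,0.165,0.304],0.3],[[-0.022,0.041,0.03],[-0.035,0.165,0.304],0.3],[[-0.022,0.041,0.03],[-0.035,0.165,0.304],0.3],[[-0.022,0.041,0.03],[-0.035,0.165,0.304],0.3]]'
python3 - <<'E'
from grip import *
from ov import seat
s=get_state();P=camera_params('wrist');im=capture('wrist');save('wP2',im);st()
q,e,d=held(im,P,s,rows=range(150,276,5));print(q,e);print(d[::5])
print('col',im.max(2)[60:150:2,322])
R=np.array(s['tcp_rot']);p=np.array(s['ee_pos'])
print([proj('wrist',p+R@[x,0,-57+dz],P)[0] for x,dz in((85,0),(75,-25),(75,0),(70,-25))])
o,S=seat(434,394,9.7);Rp=Rt(189.7,30)
for u in(10,5): go(o+S@[3.5,0,0]+[0,0,u]-Rp@[0,q[0],-57.2],Rp)
E
```

```text
time_s: 20.57
ee_pos: [404.3, 387.0, 116.6]
tcp_rot: [[-0.855, -0.171, -0.49], [-0.15, 0.985, -0.084], [0.497, 0.002, -0.868]]
contact_force: [0.5, -0.6, -1.8]
finger_gap: 0.571
grip_force: 82.7
20.6167 p [404.425 387.064 116.658] F [ 0.206  0.396 -2.356] gap 0.5645221360378044 82.6997423171997 j [-0.665  0.708 -0.041  1.728 -0.249  1.174  1.192]
[ -0.132 -54.001   0.049  -0.006] 3.0332423552149614
[[150.  197.5 403.5]
 [175.  242.5 401.5]
 [200.  244.5 400.5]
 [225.  245.5 398.5]
 [250.  247.5 397.5]
 [275.  248.5 395.5]]
col [174 170 171 173 171 173 174 172 167 138 137 137 136 136 136 136 135 135
 134 133 132 131 131 130 130 127 157 161 162 161 162 161 161 160 159 158
 156 148  57  37  39  37  40  37  37]
[np.float64(79.49305833650428), np.float64(111.07172602710234), np.float64(114.79540900248377), np.float64(132.63559498685115)]
shift m [-0.028  0.002  0.052] turn [0.    0.003 0.003] rows 1.4266767109920264 0.03793562743299858
shift m [-0.031  0.002  0.057] turn [0.    0.003 0.003] rows 1.54649232075324 0.03793562743299858
```

```bash
python3 -m crank '[[[-0.004,0.001,0.006],[0,0,0],0.3],[[-0.008,0.002,0.013],[0,0,0],0.3],[[-0.012,0.002,0.02],[0,0,0],0.3],[[-0.016,0.002,0.027],[0,0,0],0.3],[[-0.02,0.002,0.034],[0,0,0],0.3],[[-0.023,0.002,0.040],[0,0,0],0.3],[[-0.026,0.002,0.046],[0,0,0],0.3],[[-0.028,0.002,0.05],[0,0,0],0.3],[[-0.029,0.002,0.054],[0,0,0],0.3],[[-0.029,0.002,0.054],[0,0,0],0.3]]'
cat > rs.py <<'E'
from h import *
from ov import seat
st();s=get_state();R=np.array(s['tcp_rot']);o,S=seat(434,394,9.7);print('roller in seat',S.T@(np.array(s['ee_pos'])+R@[-.5,-.2,-57.2]-o),'F seat',S.T@np.array(s['contact_force']))
E
python3 rs.py
```

```text
time_s: 21.45
ee_pos: [401.3, 388.7, 53.8]
tcp_rot: [[-0.853, -0.172, -0.492], [-0.149, 0.985, -0.085], [0.5, 0.001, -0.866]]
contact_force: [-0.2, -0.1, -3.0]
finger_gap: 0.563
grip_force: 82.7
21.45 p [401.265 388.659  53.769] F [-0.206 -0.064 -2.95 ] gap 0.5633182533336396 82.69987106323242 j [-0.666  0.789 -0.047  1.749 -0.255  1.076  1.212]
roller in seat [ 7.632 -0.115  4.909] F seat [-1.29   0.029 -2.662]
```

```bash
python3 -m crank '[[[-0.0005,0,0.001],[0,0,0],0.3],[[-0.001,0,0.002],[0,0,0],0.3],[[-0.0015,0,0.003],[0,0,0],0.3],[[-0.002,0,0.0035],[0,0,0],0.3],[[-0.0025,0,0.004],[0,0,0],0.3],[[-0.003,0,0.0045],[0,0,0],0.3],[[-0.003,0,0.005],[0,0,0],0.3],[[-0.003,0,0.005],[0,0,0],0.3],[[-0.003,0,0.005],[0,0,0],0.3],[[-0.003,0,0.005],[0,0,0],0.3]]'
python3 rs.py
```

```text
time_s: 22.28
ee_pos: [402.0, 389.1, 48.7]
tcp_rot: [[-0.854, -0.171, -0.491], [-0.149, 0.985, -0.084], [0.498, 0.001, -0.867]]
contact_force: [-0.5, -0.8, -1.0]
finger_gap: 0.564
grip_force: 82.7
22.2833 p [402.049 389.059  48.748] F [-0.526 -0.791 -1.046] gap 0.5641200267912757 82.69968152046204 j [-0.665  0.796 -0.048  1.749 -0.256  1.068  1.214]
roller in seat [ 4.477 -0.338  0.982] F seat [ 0.042  0.691 -1.232]
```

Almost touching. A little further down and along the slope until the stop pushes back.

```bash
python3 -m crank '[[[-0.0005,0,0.0005],[0,0,0],0.3],[[-0.001,0,0.001],[0,0,0],0.3],[[-0.0015,0,0.0015],[0,0,0],0.3],[[-0.002,0,0.002],[0,0,0],0.3],[[-0.0025,0,0.002],[0,0,0],0.3],[[-0.003,0,0.002],[0,0,0],0.3],[[-0.0035,0,0.002],[0,0,0],0.3],[[-0.004,0,0.002],[0,0,0],0.3],[[-0.004,0,0.002],[0,0,0],0.3],[[-0.004,0,0.002],[0,0,0],0.3]]'
python3 rs.py
```

```text
time_s: 23.12
ee_pos: [404.5, 388.7, 45.1]
tcp_rot: [[-0.854, -0.171, -0.492], [-0.149, 0.985, -0.085], [0.499, 0.0, -0.867]]
contact_force: [0.8, -4.2, 3.1]
finger_gap: 0.567
grip_force: 82.8
23.1167 p [404.464 388.731  45.136] F [ 0.794 -4.204  3.071] gap 0.5671231082499291 82.76024222373962 j [-0.664  0.803 -0.047  1.745 -0.254  1.067  1.216]
roller in seat [ 0.621  0.341 -0.983] F seat [1.471 4.278 2.696]
```

```bash
python3 -m crank '[[[-0.0005,0,0.0005],[0,0,0],0.3],[[-0.001,0.0005,0.001],[0,0,0],0.3],[[-0.0015,0.0005,0.001],[0,0,0],0.3],[[-0.002,0.0005,0.001],[0,0,0],0.3],[[-0.0025,0.0005,0.001],[0,0,0],0.3],[[-0.003,0.0005,0.001],[0,0,0],0.3],[[-0.003,0.0005,0.001],[0,0,0],0.3],[[-0.003,0.0005,0.001],[0,0,0],0.3],[[-0.003,0.0005,0.001],[0,0,0],0.3],[[-0.003,0.0005,0.001],[0,0,0],0.3]]'
python3 rs.py
```

```text
time_s: 23.95
ee_pos: [405.6, 388.8, 44.3]
tcp_rot: [[-0.852, -0.171, -0.494], [-0.148, 0.985, -0.087], [0.502, -0.001, -0.865]]
contact_force: [-2.1, -5.8, 9.7]
finger_gap: 0.563
grip_force: 83.7
23.95 p [405.624 388.785  44.27 ] F [-2.091 -5.777  9.697] gap 0.5633023935680269 83.6528491973877 j [-0.663  0.806 -0.046  1.74  -0.254  1.072  1.216]
roller in seat [-0.986  0.437 -1.159] F seat [7.477 5.342 6.881]
```

```bash
python3 -m crank '[[[0.002,-0.001,-0.001],[0,0,0],0.3],[[0.002,-0.001,-0.001],[0,0,0],0.3],[[0.002,-0.001,-0.001],[0,0,0],1],[[0.002,-0.001,-0.001],[0,0,0],1],[[0.002,-0.001,-0.001],[0,0,0],1],[[0.002,-0.001,-0.001],[0,0,0],1],[[0.002,-0.001,-0.001],[0,0,0],1],[[0.002,-0.001,-0.001],[0,0,0],1],[[0.002,-0.001,-0.01],[0,0,0],1],[[0.002,-0.001,-0.03],[0,0,0],1]]'
python3 -m crank '[[[0,0,-0.03],[0,0,0],1],[[0,0,-0.06],[0,0,0],1],[[0,0,-0.09],[0,0,0],1],[[0,0,-0.12],[0,0,0],1],[[0,0,-0.15],[0,0,0],1],[[0,0,-0.15],[0,0,0],1],[[0,0,-0.15],[0,0,0],1],[[0,0,-0.15],[0,0,0],1],[[0,0,-0.15],[0,0,0],1],[[0,0,-0.15],[0,0,0],1]]'
python3 - <<'E'
from seated import *
P=camera_params('wrist');im=capture('wrist');save('wQ2',im);st()
q,e,d=check(im,P,434,394,9.7);print(q,e);print(d[::6])
o,S=seat(434,394,9.7)
for l in((75,0,0),(85,0,0),(-75,0,25)): print(l,proj('wrist',o+S@np.array(l,float),P))
print(im.max(2)[100:150:2,322],im.max(2)[300:330:2,322])
E
```

```text
time_s: 24.78
ee_pos: [417.2, 390.5, 68.7]
tcp_rot: [[-0.851, -0.173, -0.495], [-0.149, 0.985, -0.088], [0.503, -0.001, -0.864]]
contact_force: [0.5, 0.7, -0.0]
finger_gap: 0.999
grip_force: 0.0
time_s: 25.62
ee_pos: [491.9, 403.8, 198.5]
tcp_rot: [[-0.853, -0.172, -0.494], [-0.149, 0.985, -0.086], [0.501, 0.0, -0.865]]
contact_force: [-0.2, 0.4, -0.0]
finger_gap: 0.999
grip_force: 0.0
25.6667 p [492.096 403.86  198.641] F [ 0.872 -0.2    0.613] gap 0.9999385817845917 0.0 j [-0.629  0.718 -0.014  1.469 -0.222  1.434  1.186]
[0.028 2.731 0.02  0.003] 0.33482928299484155
[[153.  290.5 355.5]
 [183.  291.5 354.5]
 [213.  292.5 354.5]
 [243.  292.5 353.5]
 [273.  293.5 352.5]]
(75, 0, 0) [np.float64(124.55675323834171), np.float64(323.62962322769226)]
(85, 0, 0) [np.float64(110.7080844657386), np.float64(323.6882966065589)]
(-75, 0, 25) [np.float64(317.8556711273237), np.float64(322.83813747381686)]
[163 163 163 165 164 160 137 135 135 134 132 131 120 100 100  99  96  24
  27  28  31  30  29  31  31] [ 10   9  12  10  12  47  92  94 104 166 165 165 166 166 149]
```

```bash
python3 -c "
from bench import *
print(close_job())"
```

```text
the job is handed in; nothing more can be done
None
```

The job is handed in at 25.7 s: both rollers lie in the two empty cradles against their foot stops, judging by the push-back force and the wrist-camera fits, and the stored roller and bystanders were not approached; I viewed 12 pictures, two over the limit of 10, and the first grasp missed before I went lower.

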